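# Clamp down the forming unit's plate and lock its pins

## Task

Using the wrench, tighten the four red clamp screws of the forming unit clockwise in cross order and in two rounds: bring every screw about half way (45 degrees) first, each followed by the one diagonally opposite, then in a second round, again crosswise, turn every one fully home against its stop; do not turn the screws with the fingers. Stand the wrench upright back on its blue rest, and push each spring clip that lies on the counter sideways onto a brass pin of the unit, one clip to a pin, until it snaps home in the groove. Leave the plaster model, forceps, amber shield and tray where they are.

Things in the scene. Friction and masses are not known exactly. Their poses are not given: they have to be found in the camera images.
- former: Forming unit, fixed: white housing 226 (x) x 300 (y) mm with a blue-grey clamp plate, 216 x 290 mm, flat top 48 mm above the counter. Origin under its centre on the counter; z up. Screws stand in the -y half round an amber window (radius 40 mm, 7 mm above the plate) at (0, -45) mm; four pins at y = +90 mm, x = -87, -29, 29, 87 mm. The plate is flat and free from the pins to its +y edge (145 mm).
- screw_a (a joint): Turn of clamp screw A, rad: 0 loose, grows clockwise seen from above, 1.571 (90 degrees) at its stop = fully tight; starts at 0 to 0.2. Stays where it is left; turning takes about 0.15 N m. Round the ring the order is A, B, C, D: A and C form one diagonal pair, B and D the other (neighbours 100 mm apart).
- screw_b (a joint): Turn of clamp screw B, rad: 0 loose, grows clockwise seen from above, 1.571 (90 degrees) at its stop = fully tight; starts at 0 to 0.2. Stays where it is left; turning takes about 0.15 N m. Round the ring the order is A, B, C, D: A and C form one diagonal pair, B and D the other (neighbours 100 mm apart).
- screw_c (a joint): Turn of clamp screw C, rad: 0 loose, grows clockwise seen from above, 1.571 (90 degrees) at its stop = fully tight; starts at 0 to 0.2. Stays where it is left; turning takes about 0.15 N m. Round the ring the order is A, B, C, D: A and C form one diagonal pair, B and D the other (neighbours 100 mm apart).
- screw_d (a joint): Turn of clamp screw D, rad: 0 loose, grows clockwise seen from above, 1.571 (90 degrees) at its stop = fully tight; starts at 0 to 0.2. Stays where it is left; turning takes about 0.15 N m. Round the ring the order is A, B, C, D: A and C form one diagonal pair, B and D the other (neighbours 100 mm apart).
- screw_a_wing (a point): Top of the red wing of screw A, on its turning axis, 18 mm above the plate. The wing is an upright bar 30 mm long (x), 8 mm thick, top rounded, on a steel disc of radius 13 mm, 4 mm thick, lying on the plate. z up; the axes turn with the screw. Loose, the wing lies along the unit's short side (x); fully tight, along its long side (y).
- screw_b_wing (a point): Top of the red wing of screw B, on its turning axis, 18 mm above the plate. The wing is an upright bar 30 mm long (x), 8 mm thick, top rounded, on a steel disc of radius 13 mm, 4 mm thick, lying on the plate. z up; the axes turn with the screw. Loose, the wing lies along the unit's short side (x); fully tight, along its long side (y).
- screw_c_wing (a point): Top of the red wing of screw C, on its turning axis, 18 mm above the plate. The wing is an upright bar 30 mm long (x), 8 mm thick, top rounded, on a steel disc of radius 13 mm, 4 mm thick, lying on the plate. z up; the axes turn with the screw. Loose, the wing lies along the unit's short side (x); fully tight, along its long side (y).
- screw_d_wing (a point): Top of the red wing of screw D, on its turning axis, 18 mm above the plate. The wing is an upright bar 30 mm long (x), 8 mm thick, top rounded, on a steel disc of radius 13 mm, 4 mm thick, lying on the plate. z up; the axes turn with the screw. Loose, the wing lies along the unit's short side (x); fully tight, along its long side (y).
- wrench: Upright fork wrench, loose, 90 mm high, about 160 g. Origin: centre of its underside, z up. Foot 34 (x) x 30 (y) mm, 25 mm high: two steel prongs with a slot between, 12 mm wide, 17 mm deep, along x, open below and at both ends. Set it over a wing from above, slot along the wing (either way round), till its underside is about 5 mm above the plate; play about 8 degrees.
- wrench_handle (a point): Centre of the wrench's black paddle handle, 69 mm above its underside; axes as the wrench. The paddle is 46 mm (x) x 14 mm (y) and 42 mm high: pinch it from above across its 14 mm. Below it a steel shank of radius 10 mm.
- rest: Blue square rest for the wrench, fixed, 90 x 90 x 4 mm high. Origin: centre of its underside. The wrench starts standing on it.
- clip1: Spring clip 1, loose flat steel fork 54 x 37 mm, 7 mm thick, 70 g (may be absent: None). Origin on its underside where the pin's axis sits when home; x out through the open mouth (arm tips end at x = 11.5 mm, back at -42 mm), z up. Upright orange grip tab: centre x = -30 mm, 22 (x) x 10 (y) mm, top 41 mm above the underside. The arms spring apart; 12 mm gap at the mouth.
- clip2: Spring clip 2, loose flat steel fork 54 x 37 mm, 7 mm thick, 70 g (may be absent: None). Origin on its underside where the pin's axis sits when home; x out through the open mouth (arm tips end at x = 11.5 mm, back at -42 mm), z up. Upright orange grip tab: centre x = -30 mm, 22 (x) x 10 (y) mm, top 41 mm above the underside. The arms spring apart; 12 mm gap at the mouth.
- clip3: Spring clip 3, loose flat steel fork 54 x 37 mm, 7 mm thick, 70 g (may be absent: None). Origin on its underside where the pin's axis sits when home; x out through the open mouth (arm tips end at x = 11.5 mm, back at -42 mm), z up. Upright orange grip tab: centre x = -30 mm, 22 (x) x 10 (y) mm, top 41 mm above the underside. The arms spring apart; 12 mm gap at the mouth.
- clip4: Spring clip 4, loose flat steel fork 54 x 37 mm, 7 mm thick, 70 g (may be absent: None). Origin on its underside where the pin's axis sits when home; x out through the open mouth (arm tips end at x = 11.5 mm, back at -42 mm), z up. Upright orange grip tab: centre x = -30 mm, 22 (x) x 10 (y) mm, top 41 mm above the underside. The arms spring apart; 12 mm gap at the mouth.
- pin1 (a point): Foot of brass pin 1, on its axis at the plate's top; axes as the unit's. Neck 16 mm wide; head 22 mm wide, 11 to 15 mm above the plate: a clip slides between plate and head, mouth first, best from the unit's +y edge towards -y. Its noses meet the neck 14 mm before home and snap over some 7 mm before, at 5 to 12 N; home it has 1 mm play. Any pin takes any clip; all start free.
- pin2 (a point): Foot of brass pin 2, on its axis at the plate's top; axes as the unit's. Neck 16 mm wide; head 22 mm wide, 11 to 15 mm above the plate: a clip slides between plate and head, mouth first, best from the unit's +y edge towards -y. Its noses meet the neck 14 mm before home and snap over some 7 mm before, at 5 to 12 N; home it has 1 mm play. Any pin takes any clip; all start free.
- pin3 (a point): Foot of brass pin 3, on its axis at the plate's top; axes as the unit's. Neck 16 mm wide; head 22 mm wide, 11 to 15 mm above the plate: a clip slides between plate and head, mouth first, best from the unit's +y edge towards -y. Its noses meet the neck 14 mm before home and snap over some 7 mm before, at 5 to 12 N; home it has 1 mm play. Any pin takes any clip; all start free.
- pin4 (a point): Foot of brass pin 4, on its axis at the plate's top; axes as the unit's. Neck 16 mm wide; head 22 mm wide, 11 to 15 mm above the plate: a clip slides between plate and head, mouth first, best from the unit's +y edge towards -y. Its noses meet the neck 14 mm before home and snap over some 7 mm before, at 5 to 12 N; home it has 1 mm play. Any pin takes any clip; all start free.
- studymodel: Plaster study model, loose bystander, 55 x 60 mm, 27 mm high; origin under its centre.
- forceps: Steel forceps lying flat, loose bystander, 140 mm long (x), 22 mm wide, 8 mm thick; origin under the middle.
- shield: Amber curing-light shield paddle lying flat, loose bystander: blade 85 x 70 x 5 mm, black handle 100 mm long towards -x; origin under the root of the blade.
- tray: Tan bracket tray with open hinged compartment lids, fixed bystander, 100 x 220 mm, 25 mm high, raised lids up to 70 mm; origin under its centre.
Not all that is in view belongs to the job. Leave any black look-alike of the clip4 alone. Of the things shaped like the wrench, the bare steel one is meant.

How it is judged:
On the way, in this order (a step that is already met when the one before it is completed fails the run):
1. first round done: all four screws are about half way (0.5 to 1.15 rad) (value of joint screw_a between 0.5 and 1.15 rad and value of joint screw_b between 0.5 and 1.15 rad and value of joint screw_c between 0.5 and 1.15 rad and value of joint screw_d between 0.5 and 1.15 rad), for 0.1 s.
2. second round done: all four screws are home (over 1.42 rad) (value of joint each of screw_a, screw_b, screw_c, screw_d above 1.42 rad), for 0.1 s.
At the end, for the whole second after the job is handed in: All four screws are home (over 1.42 of 1.571 rad); every clip present is snapped onto a pin (its origin within 4.5 mm of the pin's axis, lying between plate and head), the wrench stands upright and still on its rest (centre within 32 mm) (all of step 2 and ((horizontal distance between clip1 and pin1 below 0.0045 m and z of clip1 in the frame of pin1 between -0.003 and 0.007 m) or (horizontal distance between clip1 and pin2 below 0.0045 m and z of clip1 in the frame of pin2 between -0.003 and 0.007 m) or (horizontal distance between clip1 and pin3 below 0.0045 m and z of clip1 in the frame of pin3 between -0.003 and 0.007 m) or (horizontal distance between clip1 and pin4 below 0.0045 m and z of clip1 in the frame of pin4 between -0.003 and 0.007 m)) and ((horizontal distance between clip2 and pin1 below 0.0045 m and z of clip2 in the frame of pin1 between -0.003 and 0.007 m) or (horizontal distance between clip2 and pin2 below 0.0045 m and z of clip2 in the frame of pin2 between -0.003 and 0.007 m) or (horizontal distance between clip2 and pin3 below 0.0045 m and z of clip2 in the frame of pin3 between -0.003 and 0.007 m) or (horizontal distance between clip2 and pin4 below 0.0045 m and z of clip2 in the frame of pin4 between -0.003 and 0.007 m)) and ((horizontal distance between clip3 and pin1 below 0.0045 m and z of clip3 in the frame of pin1 between -0.003 and 0.007 m) or (horizontal distance between clip3 and pin2 below 0.0045 m and z of clip3 in the frame of pin2 between -0.003 and 0.007 m) or (horizontal distance between clip3 and pin3 below 0.0045 m and z of clip3 in the frame of pin3 between -0.003 and 0.007 m) or (horizontal distance between clip3 and pin4 below 0.0045 m and z of clip3 in the frame of pin4 between -0.003 and 0.007 m)) and ((horizontal distance between clip4 and pin1 below 0.0045 m and z of clip4 in the frame of pin1 between -0.003 and 0.007 m) or (horizontal distance between clip4 and pin2 below 0.0045 m and z of clip4 in the frame of pin2 between -0.003 and 0.007 m) or (horizontal distance between clip4 and pin3 below 0.0045 m and z of clip4 in the frame of pin3 between -0.003 and 0.007 m) or (horizontal distance between clip4 and pin4 below 0.0045 m and z of clip4 in the frame of pin4 between -0.003 and 0.007 m)) and horizontal distance between wrench and rest below 0.032 m and z of wrench in the frame of rest below 0.008 m and angle between wrench's own z axis and vertical below 0.1 rad and linear speed of each of wrench, clip1, clip2, clip3, clip4 below 0.02 m/s); the robot touches nothing.
It fails at once if a screw is taken past 1.15 rad while another is still below 0.5 rad (value of joint any of screw_a, screw_b, screw_c, screw_d above 1.15 rad and value of joint any of screw_a, screw_b, screw_c, screw_d below 0.5 rad).
It fails at once if first round not crosswise: two neighbouring screws are past 0.4 rad while the other two are below 0.3 ((value of joint each of screw_a, screw_b above 0.4 rad and value of joint each of screw_c, screw_d below 0.3 rad) or (value of joint each of screw_b, screw_c above 0.4 rad and value of joint each of screw_d, screw_a below 0.3 rad) or (value of joint each of screw_c, screw_d above 0.4 rad and value of joint each of screw_a, screw_b below 0.3 rad) or (value of joint each of screw_d, screw_a above 0.4 rad and value of joint each of screw_b, screw_c below 0.3 rad)).
It fails at once if second round not crosswise: two neighbouring screws are past 1.3 rad while the other two are below 1.15 ((value of joint each of screw_a, screw_b above 1.3 rad and value of joint each of screw_c, screw_d below 1.15 rad) or (value of joint each of screw_b, screw_c above 1.3 rad and value of joint each of screw_d, screw_a below 1.15 rad) or (value of joint each of screw_c, screw_d above 1.3 rad and value of joint each of screw_a, screw_b below 1.15 rad) or (value of joint each of screw_d, screw_a above 1.3 rad and value of joint each of screw_b, screw_c below 1.15 rad)).
It fails at once if the fingers bear on a screw (over 2 N) (contact force between the fingers and screw_a above 2 N or contact force between the fingers and screw_b above 2 N or contact force between the fingers and screw_c above 2 N or contact force between the fingers and screw_d above 2 N).
It fails at once if a bystander is moved more than 25 mm (distance of any of studymodel, forceps, shield from where it was at the start of the episode above 0.025 m).
Of clip1, clip2, clip3, clip4 only 2 to 4 are there at a start; the rules pass over those that are not, and their reading is None.
At some moment in a run one of clip1, clip2, clip3, clip4 may be knocked a few centimetres aside while the robot is not near it.
It also fails if it takes over 210 s, if anything falls off the work surface, if the arm or the gripper's body presses on something with over 40 N, if the wrist force passes 120 N, or if a joint passes its speed limit or range.

## Robot

A 6-joint arm with a two-finger parallel gripper is mounted at the origin on the work surface. World frame = base frame: x ahead of the robot, y to its left, z up, the work surface at z = 0. Lengths are in m, angles in rad, forces in N, time in s.
With the tool pointing down it reaches from about 0.35 to 0.85 m from the base axis. Payload 8.1 kg.
Tool frame: the origin (TCP) lies between the finger pads; the fingertips stand 11 mm ahead of it and the grasp point (between the pads) lies 8 mm behind it (robot.tips_ahead is the distance from the TCP to the fingertips, in m); z points along the fingers, y is the line along which they close (so a half turn about z gives the same grasp; the last joint's range is limited). The gripper opens to 93 mm and grips with 3 to 60 N. Pads are 15 mm wide; open, the fingers measure 128 mm over their backs; the gripper's body (75 mm by 188 mm) begins 65 mm behind the grasp point.
Start: joints at [-1.188, 0.13, 1.488, -0, 1.523, -0.085], TCP at [0.271, -0.536, 0.23] pointing down, gripper open.
Joint ranges: [-2.96, 2.96], [-0.89, 2.26], [0.02, 2.5], [-1.34, 4.48], [0, 2.73], [-2.66, 2.66]. Speed limits (rad/s): [2.39, 2.39, 2.79, 3.14, 3.14, 3.14].

## Interface

Orientations are given as a rotation vector (axis times angle).
In Python, from plant import robot gives the robot as it stands. The module is installed in compiled form; this text tells all that it offers.
- The arm moves only by the tool move_arm, never from a script. Its argument "deltas" is one flat list of numbers, 7 for each row, row after row: the shift along the tool's x, y, z in m, then the turn, a rotation vector about the tool's x, y, z in rad, then the opening, from 0 (shut) to 1 (fully open). A call has 1 to 12 rows; each row is the pose to reach, as a shift and turn from the pose commanded when the call began, along the tool's axes at that moment; what a row does not reach only later rows make up. A row lasts 1/8 s, in which the tool goes at most 62.5 mm and 10.7 degrees, less where a joint would pass 70% of its speed; a pose out of reach is approached as far as the arm can. A call with a gripper value outside its range is refused whole. The fingers move at their own pace and stop on an object; "squeeze" is the grip in N (left out, the last holds). Time passes only in rows, so rows that repeat a pose let the fingers close. It gives the time, the measured TCP pose, the force, the opening and the grip force at its end, in the units of the state.
- robot.read_state(): the state, without advancing time (a new reading comes with each control period).
- robot.read_camera(name): name is "scene" or "top"; returns (picture, depth): 480x640x3 uint8, red, green, blue; 480x640 float32, m along the optical axis (not along the pixel's ray), 0 where there is no reading.
- robot.camera_model(name): a dict with "K" (3x3 intrinsics, pixels), "R" (3x3) and "t" (3): a world point X has camera coordinates R X + t. Camera axes: x right, y down, z forward; pixel columns grow to the right and rows downward; lengths in m; the calibration is good to about 2 mm. A picture is of the moment at which its call begins. camera_model takes no time and is no camera call.
- robot.close_job(): hands the job in; it is judged then, once.
Trained networks look in the newest picture that a camera, given by its name, has taken for a name from the list of things; names that differ only in an ending like _2 or _b are one class to them, and where a whole thing is asked for, a point or a joint stands for the part that bears it (a point fixed in the world has none). Each returns a list of dicts, best first, with "confidence" (0 to 1); they miss things now and then, are a little off and sometimes report something else, mostly with a low value. They report only what shows in the picture. A call takes as long as a camera call. They do not tell look-alikes from the thing itself.
- robot.recognise(camera, label): "uv" ([column, row] in pixels, amid what is visible of it).
The state is a dict: "t": time; "q": joint angles; "dq": joint speeds; "joint_torque": joint torques, N m; "tool_pos": TCP position; "orientation": TCP orientation; "force": force on the tool from outside, world axes, zero at the start; "wrist_torque": the same for the moment, N m; "opening": finger opening in m; "gripper_force": force on a finger pad.
Only numpy, scipy, OpenCV 4.12 (cv2) and the standard library are available. Lean on these libraries where they do the work, as an engineer would, in place of code of your own. Each camera call takes 0.05 s, during which the arm holds its last target. There are 200 camera calls.

## Working session

There is one attempt and no reset: what is moved stays moved. The work goes in short steps, Python scripts to look and compute and a tool call to move; the robot and the scene stay as the last step left them, time stands still between calls to the robot, and variables do not carry over. Pictures are saved under pics/ and viewed, at most 14 in all, crops included, and the job is handed in when it is done.

Besides the shell and the picture viewer there is one more tool, called after "Emit:" as name(argument=value, ...) on one line, values as JSON. move_arm: Moves the arm, as the interface text tells. Its arguments: {"type":"object","properties":{"deltas":{"type":"array","items":{"type":"number"}},"squeeze":{"type":"number"}},"required":["deltas"]}

```bash
mkdir -p pics; cat > h.py <<'E'
from plant import robot
import numpy as np, cv2
from scipy.spatial.transform import Rotation as Ro
def cam(n):
    m=robot.camera_model(n); return [np.array(m[k],float) for k in("K","R","t")]
def shot(n,f=None):
    p,d=robot.read_camera(n)
    if f: cv2.imwrite('pics/'+f,p[:,:,::-1])
    return p,d
def ray(n,uv):
    K,R,t=cam(n); c=-R.T@t; v=R.T@np.linalg.inv(K)@np.array([uv[0],uv[1],1.]); return c,v
def atz(n,uv,z):
    c,v=ray(n,uv); return c+v*(z-c[2])/v[2]
def dep(n,uv,d):
    c,v=ray(n,uv); return c+v*d
def proj(n,X):
    K,R,t=cam(n); p=K@(R@np.array(X,float)+t); return p[:2]/p[2]
def st():
    s=robot.read_state(); print({k:np.round(s[k],4).tolist() for k in("t","q","tool_pos","orientation","force","opening","gripper_force")}); return s
E
python3 - <<'E'
from h import *
st()
for n in("scene","top"):
    p,d=shot(n,n+"0.png"); K,R,t=cam(n); print(n,K.tolist(),(-R.T@t).round(3),R[2].round(3))
    for l in["former","screw_a_wing","wrench","wrench_handle","rest","clip1","pin1","studymodel","forceps","shield","tray"]:
        for r in robot.recognise(n,l):
            u,v=np.array(r["uv"]); z=d[int(v),int(u)]
            print(l,round(r["confidence"],2),[round(u),round(v)],dep(n,(u,v),z).round(3) if z>0 else None)
E
```

```text
{'t': 0.0, 'q': [-1.1884, 0.1312, 1.4893, 0.0, 1.523, -0.0854], 'tool_pos': [0.2704, -0.535, 0.2286], 'orientation': [-3.0543, -0.7276, 0.0004], 'force': [0.4472, 0.4922, -0.2472], 'opening': 0.093, 'gripper_force': 0.0}
scene [[526.6989249398796, 0.0, 328.6512700855248], [0.0, 526.6989249398796, 249.20340354552954], [0.0, 0.0, 1.0]] [ 1.551 -0.071  1.169] [-0.643  0.049 -0.764]
former 0.63 [321, 243] [ 0.596 -0.02   0.063]
screw_a_wing 0.56 [286, 227] [ 0.505 -0.114  0.044]
screw_a_wing 0.37 [320, 245] [ 0.606 -0.022  0.066]
screw_a_wing 0.17 [444, 202] [0.448 0.366 0.038]
wrench 0.8 [216, 222] [ 0.458 -0.321  0.036]
wrench 0.71 [195, 254] [ 0.588 -0.369  0.051]
wrench_handle 0.77 [196, 252] [ 0.588 -0.365  0.058]
wrench_handle 0.59 [214, 223] [ 0.467 -0.323  0.043]
wrench_handle 0.26 [322, 222] [ 0.507 -0.008  0.053]
rest 0.77 [210, 229] [ 0.463 -0.342  0.013]
rest 0.5 [213, 222] [ 0.462 -0.327  0.042]
rest 0.42 [285, 250] [ 0.607 -0.119  0.058]
clip1 0.64 [434, 250] [0.618 0.298 0.021]
clip1 0.63 [442, 204] [0.446 0.363 0.027]
clip1 0.53 [487, 230] [0.544 0.477 0.004]
clip1 0.42 [
[... 983 characters left out ...]
88] [0.715 0.315 0.02 ]
wrench_handle 0.83 [469, 250] [ 0.566 -0.363  0.043]
wrench_handle 0.8 [458, 299] [ 0.46  -0.325  0.091]
rest 0.57 [461, 310] [ 0.43  -0.355  0.003]
clip1 0.74 [108, 265] [0.537 0.455 0.024]
clip1 0.69 [176, 236] [0.604 0.297 0.033]
clip1 0.63 [149, 313] [0.428 0.366 0.003]
clip1 0.61 [145, 256] [0.559 0.372 0.019]
clip1 0.5 [183, 292] [0.477 0.281 0.039]
pin1 0.61 [318, 259] [ 0.548 -0.023  0.049]
studymodel 0.62 [166, 188] [0.713 0.322 0.029]
studymodel 0.19 [511, 262] [ 0.54  -0.473 -0.004]
forceps 0.81 [511, 257] [ 0.553 -0.469  0.008]
shield 0.69 [450, 170] [ 0.755 -0.334  0.003]
tray 0.69 [269, 143] [0.818 0.086 0.021]
tray 0.51 [318, 259] [ 0.549 -0.023  0.048]
```

View pics/scene0.png

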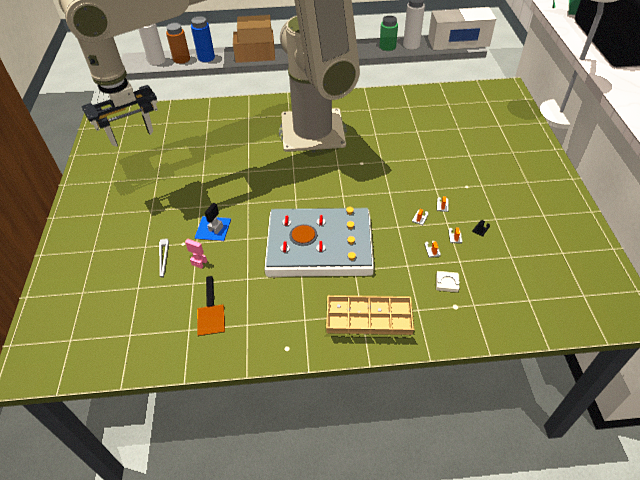

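View pics/top0.png

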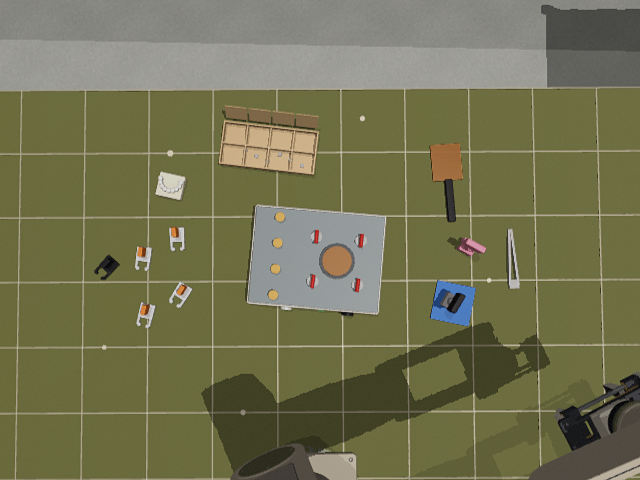

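```bash
python3 - <<'E'
import cv2,numpy as np
t=cv2.imread('pics/top0.png');s=cv2.imread('pics/scene0.png')
def c(i,x,y,w,h,W,H): return cv2.resize(i[y:y+h,x:x+w],(W,H),interpolation=cv2.INTER_CUBIC)
o=np.zeros((600,800,3),np.uint8)
o[:300,:400]=c(t,90,215,120,120,400,300*1)[:300]; o[:300,:400]=c(t,90,220,133,100,400,300)
o[:300,400:]=c(t,420,220,107,80,400,300)[:300]; o[:300,400:]=c(t,420,235,120,90,400,300)
o[300:,:400]=c(s,400,185,120,90,400,300); o[300:,400:]=c(t,240,200,150,113,400,300)
cv2.imwrite('pics/crop1.png',o)
E
```

```text
(no output)
```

View pics/crop1.png

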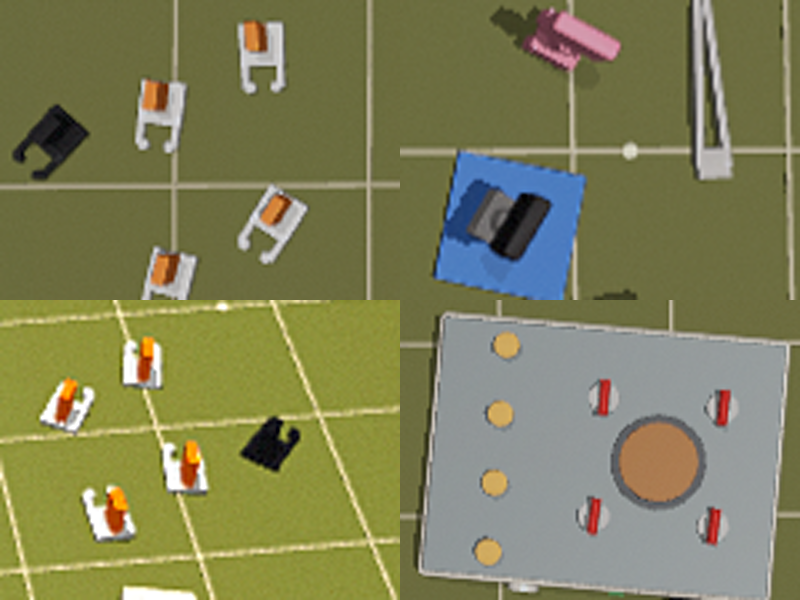

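```bash
cat >> h.py <<'E'
from scipy.optimize import minimize
S=6
def box(x0,x1,y0,y1,z0,z1): return np.array([[x,y,z] for x in(x0,x1) for y in(y0,y1) for z in(z0,z1)],float)
def cyl(x,y,r,z0,z1): return np.array([[x+r*np.cos(a),y+r*np.sin(a),z] for a in np.linspace(0,2*np.pi,20) for z in(z0,z1)])
def world(P,p): 
    c,s=np.cos(p[2]),np.sin(p[2]); return np.c_[p[0]+c*P[:,0]-s*P[:,1],p[1]+s*P[:,0]+c*P[:,1],P[:,2]]
def projN(n,X,C): 
    K,R,t=C; q=(X@R.T+t)@K.T; return q[:,:2]/q[:,2:]
def fit(n,mask,parts,p0,free=(0,1,2),pad=25,z=0.,sub=()):
    """parts: convex pieces seen in mask; returns pose x,y,yaw and IoU"""
    C=cam(n); p0=np.array(p0,float)
    shp=[np.array(q)+[0,0,z] for q in parts]; sb=[np.array(q)+[0,0,z] for q in sub]
    uv=np.vstack([projN(n,world(q,p0),C) for q in shp]); a=np.floor(uv.min(0)-pad).astype(int); b=np.ceil(uv.max(0)+pad).astype(int)
    a=np.maximum(a,0); m=mask[a[1]:b[1],a[0]:b[0]].astype(np.float32)
    M=cv2.resize(m,None,fx=S,fy=S,interpolation=cv2.INTER_LINEAR)>.5
    def ren(p):
        o=np.zeros(M.shape,np.uint8)
        for L,v in((shp,1),(sb,0)):
            for q in L:
                u=(projN(n,world(q,p),C)-a+.5)*S-.5
                cv2.fillConvexPoly(o,cv2.convexHull(np.round(u*16).astype(np.int32)),v,shift=4)
        return o>0
    f=list(free)
    def cost(x):
        p=p0.copy(); p[f]=x; o=ren(p); return 1-(o&M).sum()/max(1,(o|M).sum())
    best=None
    sc=np.array([.006,.006,.25])[f]
    for sg in(1,-1,.3):
        x0=p0[f] if best is None else best.x
        r=minimize(cost,x0,method='Nelder-Mead',options=dict(initial_simplex=np.vstack([x0]+[x0+sg*sc*np.eye(len(f))[i] for i in range(len(f))]),xatol=5e-5,fatol=1e-5))
        if best is None or r.fun<best.fun: best=r
    p=p0.copy(); p[f]=best.x; return p,1-best.fun
def masks(p):
    h=cv2.cvtColor(p,cv2.COLOR_RGB2HSV).astype(int); H,Sa,V=h[...,0],h[...,1],h[...,2]
    return dict(red=((H<6)|(H>172))&(Sa>150)&(V>80), orange=(H>=5)&(H<16)&(Sa>120)&(V>80), white=(Sa<45)&(V>140), grey=(Sa<60)&(V>100),
      plate=(H>85)&(H<115)&(Sa>10)&(Sa<80)&(V>90), brass=(H>=14)&(H<26)&(Sa>70)&(V>150), blue=(H>100)&(H<125)&(Sa>130), dark=V<55)
TAB=[box(-.041,-.019,-.005,.005,0,.041)]
CLIP=[box(-.042,0.0,-.0185,.0185,0,.007)]
E
python3 - <<'E'
from h import *
import os
for n in("top","scene"):
    p=cv2.imread('pics/%s0.png'%n)[:,:,::-1].copy(); m=masks(p)
    yaw0=-.06
    f,i=fit(n,m['plate']|m['red']|m['brass']|m['orange']|m['grey'],[box(-.113,.113,-.150,.150,.03,.047),box(-.108,.108,-.145,.145,.04,.048)],[.545,-.02,yaw0]); print(n,'former',f.round(4),round(i,3))
    W=[(a,b) for a in(-.05,.05) for b in(-.095,.005)]
    for w in W:
        q=world(np.array([[*w,0]]),f)[0]
        g,i=fit(n,m['red'],[box(-.015,.015,-.004,.004,.052,.064)],[q[0],q[1],f[2]-.1],pad=6); print('wing',w,'pred',q[:2].round(4),'fit',g.round(4),'turn',round(f[2]-g[2],3),round(i,2))
    for x in(-.087,-.029,.029,.087):
        q=world(np.array([[x,.09,0]]),f)[0]
        g,i=fit(n,m['brass'],[cyl(0,0,.011,.059,.063)],[q[0],q[1],0],free=(0,1),pad=6); print('pin',x,'pred',q[:2].round(4),'fit',g[:2].round(4),round(i,2))
    g,i=fit(n,m['blue'],[box(-.045,.045,-.045,.045,0,.004)],[.455,-.33,-.15]); print('rest',g.round(4),round(i,2))
    # wrench paddle dark, on z=.004
    g,i=fit(n,m['dark'],[box(-.023,.023,-.007,.007,.052,.094)],[.455,-.32,.75 if 0 else .6],pad=8); print('paddle',g.round(4),round(i,2))
    g,i=fit(n,m['dark'],[box(-.023,.023,-.007,.007,.052,.094)],[.455,-.32,-.6],pad=8); print('paddle',g.round(4),round(i,2))
    for q in([.60,.297],[.553,.372],[.47,.285],[.427,.366]):
        g,i=fit(n,m['orange'],TAB,[*q,3.14+.0 if q[0]!=.47 else 2.6],pad=10); print('tab',g.round(4),round(i,2),end=' ')
        g2,i=fit(n,m['orange']|m['grey'],[box(-.042,.0,-.0185,.0185,0,.007),box(0,.0115,-.0185,-.010,0,.007),box(0,.0115,.010,.0185,0,.007)]+TAB,g,pad=12); print('clip',g2.round(4),round(i,2))
E
```

```text
top former [ 0.549  -0.0209 -0.09  ] 0.935
wing (-0.05, -0.095) pred [ 0.4907 -0.1111] fit [ 0.4914 -0.1105 -0.1402] turn 0.05 0.75
wing (-0.05, 0.005) pred [ 0.4997 -0.0115] fit [ 0.5006 -0.0107 -0.1282] turn 0.038 0.78
wing (0.05, -0.095) pred [ 0.5903 -0.1201] fit [ 0.5901 -0.1195 -0.1303] turn 0.04 0.79
wing (0.05, 0.005) pred [ 0.5993 -0.0205] fit [ 0.5993 -0.02   -0.0639] turn -0.026 0.78
pin -0.087 pred [0.4705 0.0765] fit [0.4706 0.0774] 0.92
pin -0.029 pred [0.5282 0.0713] fit [0.5283 0.0718] 0.92
pin 0.029 pred [0.586  0.0661] fit [0.5864 0.0666] 0.92
pin 0.087 pred [0.6438 0.0609] fit [0.644  0.0615] 0.91
rest [ 0.4471 -0.3344 -0.2107] 0.76
paddle [ 0.4526 -0.3247 -0.6028] 0.62
paddle [ 0.4521 -0.3234 -0.5692] 0.62
tab [0.5844 0.2982 3.342 ] 0.74 clip [0.5834 0.3015 3.2132] 0.65
tab [0.5385 0.3789 3.1462] 0.78 clip [0.5388 0.3833 3.0256] 0.66
tab [0.4573 0.3065 2.4938] 0.73 clip [0.4569 0.3034 2.5623] 0.66
tab [0.4066 0.3754 3.0252] 0.75 clip [0.4088 0.3795 2.843 ] 0.69
scene former [ 0.5691 -0.0228 -0.103 ] 0.861
wing (-0.05, -0.095) pred [ 0.5096 -0.1121] fit [ 0.4938 -0
[... 193 characters left out ...]
 turn -0.049 0.8
wing (0.05, 0.005) pred [ 0.6193 -0.0229] fit [ 0.601  -0.0222 -0.0641] turn -0.039 0.78
pin -0.087 pred [0.4918 0.0757] fit [0.4706 0.0754] 0.43
pin -0.029 pred [0.5495 0.0697] fit [0.5284 0.07  ] 0.28
pin 0.029 pred [0.6072 0.0638] fit [0.5869 0.0646] 0.34
pin 0.087 pred [0.6649 0.0578] fit [0.6447 0.0599] 0.4
rest [ 0.448  -0.3361 -0.2082] 0.67
paddle [ 0.4524 -0.3264  2.7154] 0.84
paddle [ 0.453  -0.3265 -0.4096] 0.84
tab [0.5781 0.3038 3.1135] 0.5 clip [0.583  0.3013 3.1219] 0.53
tab [0.5343 0.3839 2.9564] 0.54 clip [0.54   0.3821 2.9043] 0.6
tab [0.4511 0.2924 2.918 ] 0.52 clip [0.4553 0.2989 2.6506] 0.68
tab [0.4058 0.3769 2.8875] 0.53 clip [0.4086 0.3768 2.8622] 0.61
```

```bash
cat >> h.py <<'E'
def om(p):
    h=cv2.cvtColor(p,cv2.COLOR_RGB2HSV).astype(int); H,Sa,V=h[...,0],h[...,1],h[...,2]
    return ((H<19)|(H>174))&(Sa>130)&(V>60)
FORK=[box(-.042,-.008,-.0185,.0185,0,.007),box(-.01,.0115,-.0185,-.011,0,.007),box(-.01,.0115,.011,.0185,0,.007)]
PAD=[box(-.023,.023,-.007,.007,.048,.090)]
WR=PAD+[cyl(0,0,.010,.02,.05),box(-.017,.017,-.015,.015,0,.025)]
def draw(img,n,parts,p,x0,y0,k,z=0,col=(255,0,255)):
    for q in parts:
        u=(projN(n,world(q+[0,0,z],p),cam(n))-[x0,y0]+.5)*k
        cv2.polylines(img,[cv2.convexHull(np.round(u).astype(np.int32))],True,col,1)
E
python3 - <<'E'
from h import *
o=np.zeros((600,800,3),np.uint8); G=[]
for j,n in enumerate(("top","scene")):
    p=cv2.imread('pics/%s0.png'%n)[:,:,::-1].copy(); m=masks(p); b=p.astype(int)
    notgreen=(np.abs(b[...,1]-b[...,0])<25)&(b[...,2]-b[...,1]>-25)&(b.max(2)>110)
    dk=(b.max(2)<70)&(b[...,2]-b[...,0]<25)
    W=[]
    for y0 in(-.3,-.6,-.9): W.append(fit(n,dk,PAD,[.453,-.325,y0],pad=6,z=.004))
    g,i=max(W,key=lambda w:w[1]); print(n,'paddle',[ (w[0].round(4).tolist(),round(w[1],2)) for w in W])
    x0,y0=np.round(proj(n,[.45,-.33,.05])).astype(int)-[25,37]
    im=cv2.resize(p[y0:y0+75,x0:x0+50],None,fx=4,fy=4,interpolation=cv2.INTER_CUBIC); draw(im,n,WR,g,x0,y0,4,.004); o[j*300:j*300+300,:200]=im
    x0,y0=np.round(proj(n,[.51,.335,.02])).astype(int)-[60,45]
    im=cv2.resize(p[y0:y0+90,x0:x0+120],(600,450),interpolation=cv2.INTER_CUBIC)
    for q in([.583,.3014,3.17],[.539,.383,2.95],[.457,.303,2.55],[.4087,.378,2.85]):
        R=[]
        for dy in(0,.15): 
            R.append(fit(n,om(p)|notgreen,FORK+TAB,[q[0],q[1],q[2]+dy],pad=8,sub=[] ))
        g,i=max(R,key=lambda w:w[1]); t,ti=fit(n,om(p),TAB,g,free=(0,1),pad=4)
        print('clip',g.round(4),round(i,2),'tab',t.round(4)[:2],round(ti,2)); draw(im,n,FORK+TAB,g,x0,y0,5)
    o[j*300:j*300+300,200:]=cv2.resize(im,(600,450))[75:375]
cv2.imwrite('pics/ov.png',o[:,:,::-1])
s=robot.read_state();R=Ro.from_rotvec(s['orientation']).as_matrix();print(R.round(3),np.arctan2(R[1,0],R[0,0]))
E
```

```text
top paddle [([0.4524, -0.3237, -0.5747], np.float64(0.81)), ([0.4529, -0.3238, -0.5825], np.float64(0.81)), ([0.453, -0.324, -0.5965], np.float64(0.81))]
clip [0.5834 0.3019 3.2113] 0.77 tab [0.5833 0.3015] 0.77
clip [0.5383 0.3828 3.0746] 0.72 tab [0.5384 0.3822] 0.76
clip [0.456  0.3029 2.5767] 0.79 tab [0.4566 0.3036] 0.74
clip [0.4082 0.3792 2.8765] 0.74 tab [0.4074 0.3794] 0.74
scene paddle [([0.4517, -0.3263, -0.4593], np.float64(0.81)), ([0.4517, -0.3264, -0.4559], np.float64(0.8)), ([0.4517, -0.3263, -0.4601], np.float64(0.79))]
clip [0.5828 0.3016 3.0741] 0.68 tab [0.5767 0.3054] 0.63
clip [0.5383 0.3836 2.904 ] 0.66 tab [0.5346 0.3856] 0.59
clip [0.4551 0.2988 2.6579] 0.73 tab [0.45   0.3012] 0.69
clip [0.4083 0.3769 2.8834] 0.7 tab [0.4055 0.3774] 0.65
[[ 0.893  0.451 -0.   ]
 [ 0.451 -0.893  0.   ]
 [ 0.    -0.    -1.   ]] 0.46777641250661905
```

View pics/ov.png

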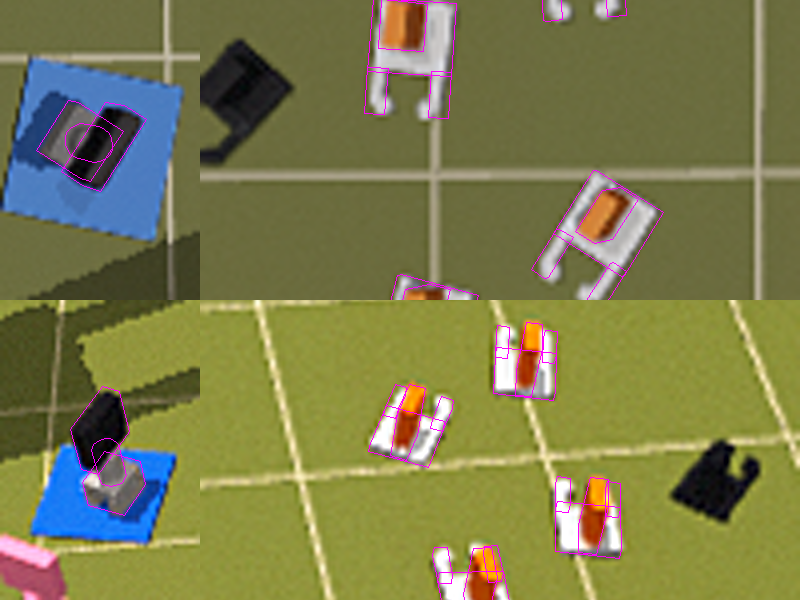

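```bash
cat >> h.py <<'E'
def psi_now(s): R=Ro.from_rotvec(s['orientation']).as_matrix(); return np.arctan2(R[1,0],R[0,0])
def plan(*wps,start=None):
    """wps (x,y,z,psi): tool-frame deltas of each from the measured pose (or start)"""
    s=robot.read_state(); p=np.array(s['tool_pos']); ps=psi_now(s)
    if start is not None: p,ps=np.array(start[:3]),start[3]
    print('at',p.round(4),'psi',round(ps,4),'F',np.round(s['force'],1),'open',np.round(s['opening'],4),'g',np.round(s['gripper_force'],1),'t',round(s['t'],2),'q1,q6',round(s['q'][0],2),round(s['q'][5],2))
    c,sn=np.cos(ps),np.sin(ps)
    for w in wps:
        d=np.array(w[:3])-p; a=(w[3]-ps+np.pi)%(2*np.pi)-np.pi
        print('->',np.round([c*d[0]+sn*d[1],sn*d[0]-c*d[1],-d[2],0,0,-a],4).tolist())
E
python3 -c "
from h import *
plan((.4525,-.325,.18,2.59),(.4525,-.325,.0655,2.59))"
```

```text
at [ 0.2706 -0.5355  0.2296] psi 0.4678 F [-1.8  0.4  0.5] open 0.0931 g 0.0 t 1.2 q1,q6 -1.19 -0.09
-> [0.2573, -0.1059, 0.0496, 0.0, 0.0, -2.1222]
-> [0.2573, -0.1059, 0.1641, 0.0, 0.0, -2.1222]
```

Emit:
move_arm(deltas=[0.257, -0.106, 0.05, 0, 0, -2.122, 0.6, 0.257, -0.106, 0.05, 0, 0, -2.122, 0.6, 0.257, -0.106, 0.05, 0, 0, -2.122, 0.6, 0.257, -0.106, 0.05, 0, 0, -2.122, 0.6, 0.257, -0.106, 0.05, 0, 0, -2.122, 0.6, 0.257, -0.106, 0.05, 0, 0, -2.122, 0.6, 0.257, -0.106, 0.05, 0, 0, -2.122, 0.6, 0.257, -0.106, 0.05, 0, 0, -2.122, 0.6, 0.257, -0.106, 0.05, 0, 0, -2.122, 0.6, 0.257, -0.106, 0.05, 0, 0, -2.122, 0.6, 0.257, -0.106, 0.05, 0, 0, -2.122, 0.6, 0.257, -0.106, 0.05, 0, 0, -2.122, 0.6], squeeze=20)

```text
t: 2.7
tool_pos: [0.4522, -0.3251, 0.1797]
orientation: [0.85, 3.024, -0.0]
force: [-0.3, -0.1, -0.3]
opening: 0.0555
gripper_force: 0.0
```

```bash
python3 -c "
from h import *
plan((.4525,-.325,.0655,2.59))"
```

```text
at [ 0.4522 -0.3251  0.1797] psi 2.5936 F [-0.3 -0.1 -0.3] open 0.0555 g 0.0 t 2.7 q1,q6 -0.72 -1.74
-> [-0.0002, 0.0002, 0.1142, 0.0, 0.0, 0.0036]
```

Emit:
move_arm(deltas=[0, 0, 0.06, 0, 0, 0, 0.6, 0, 0, 0.114, 0, 0, 0, 0.6, 0, 0, 0.114, 0, 0, 0, 0.6, 0, 0, 0.114, 0, 0, 0, 0, 0, 0, 0.114, 0, 0, 0, 0, 0, 0, 0.114, 0, 0, 0, 0, 0, 0, 0.114, 0, 0, 0, 0, 0, 0, 0.114, 0, 0, 0, 0], squeeze=55)

```text
t: 3.7
tool_pos: [0.4524, -0.3252, 0.0662]
orientation: [0.856, 3.022, -0.0]
force: [-0.7, 0.1, 2.0]
opening: 0.0137
gripper_force: 55.0
```

```bash
python3 -c "
from h import *
F=np.array([.5498,-.0211]); yaw=-.091
for nm,(a,b) in dict(P00=(-.05,-.095),P01=(-.05,.005),P11=(.05,.005),P10=(.05,-.095)).items(): print(nm, world(np.array([[a,b,0]]),[*F,yaw])[0].round(4))
plan((.4525,-.325,.20,2.59),(.4525,-.11,.20,2.99))"
```

```text
P00 [ 0.4914 -0.1112  0.    ]
P01 [ 0.5005 -0.0116  0.    ]
P11 [ 0.6    -0.0207  0.    ]
P10 [ 0.591  -0.1203  0.    ]
at [ 0.4524 -0.3252  0.0662] psi 2.5898 F [-0.7  0.1  2. ] open 0.0137 g 55.0 t 3.7 q1,q6 -0.72 -1.73
-> [0.0001, 0.0002, -0.1338, 0.0, 0.0, -0.0002]
-> [0.1128, 0.1833, -0.1338, 0.0, 0.0, -0.4002]
```

```bash
python3 -c "
from h import *
plan((.4524,-.3252,.16,2.59),(.4914,-.1112,.16,2.97))"
```

```text
at [ 0.4524 -0.3252  0.0662] psi 2.5898 F [-0.7  0.1  2. ] open 0.0137 g 55.0 t 3.7 q1,q6 -0.72 -1.73
-> [0.0, 0.0, -0.0938, 0.0, 0.0, -0.0002]
-> [0.079, 0.2027, -0.0938, 0.0, 0.0, -0.3802]
```

Emit:
move_arm(deltas=[0, 0, -0.05, 0, 0, 0, 0, 0, 0, -0.094, 0, 0, 0, 0, 0.02, 0.05, -0.094, 0, 0, -0.1, 0, 0.04, 0.1, -0.094, 0, 0, -0.2, 0, 0.06, 0.15, -0.094, 0, 0, -0.3, 0, 0.079, 0.203, -0.094, 0, 0, -0.38, 0, 0.079, 0.203, -0.094, 0, 0, -0.38, 0, 0.079, 0.203, -0.094, 0, 0, -0.38, 0])

```text
t: 4.7
tool_pos: [0.4911, -0.1109, 0.1594]
orientation: [-0.269, -3.13, 0.001]
force: [-0.1, -0.5, -2.4]
opening: 0.0136
gripper_force: 55.0
```

```bash
python3 - <<'E'
from h import *
o=np.zeros((600,800,3),np.uint8)
s=robot.read_state(); z=s['tool_pos'][2]-.0622
plan((.4914,-.1112,.115,2.97))
for j,n in enumerate(("top","scene")):
    p,d=shot(n,n+'1.png'); b=p.astype(int); m=masks(p)
    pr=np.array([s['tool_pos'][0],s['tool_pos'][1],psi_now(s)])
    x0,y0=np.round(proj(n,[.49,-.11,.1])).astype(int)-[33,50]
    im=cv2.resize(p[y0:y0+100,x0:x0+66],(396,600),interpolation=cv2.INTER_CUBIC); draw(im,n,WR,pr,x0,y0,6,z)
    draw(im,n,[box(-.015,.015,-.004,.004,.052,.066)],[.4914,-.1112,-.15],x0,y0,6,0,(0,255,0)); o[:,j*400:j*400+396]=im
cv2.imwrite('pics/hov.png',o[:,:,::-1])
E
```

```text
at [ 0.4911 -0.1109  0.1594] psi 2.9701 F [-0.1 -0.5 -2.4] open 0.0136 g 55.0 t 4.7 q1,q6 -0.32 -1.72
-> [-0.0004, -0.0002, 0.0444, 0.0, 0.0, 0.0001]
```

View pics/hov.png

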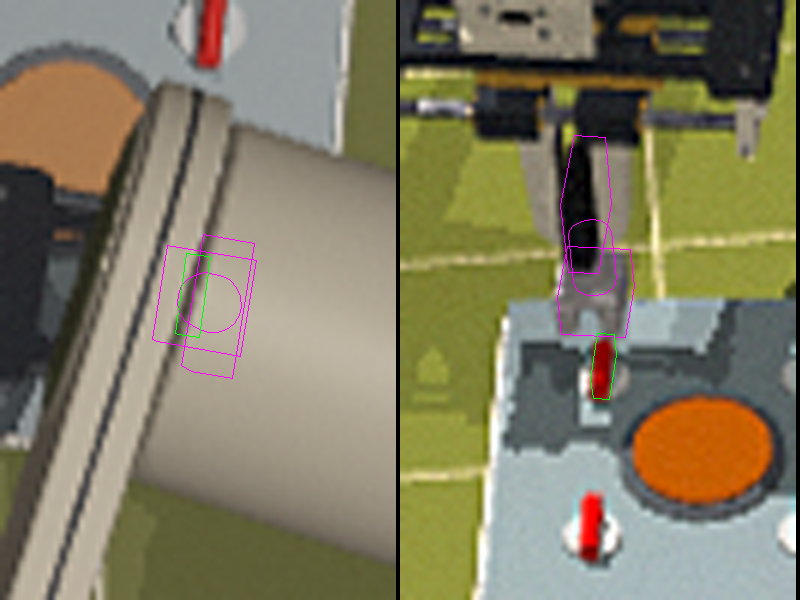

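Emit:
move_arm(deltas=[0, -0.0006, 0.02, 0, 0, 0, 0, 0, -0.0006, 0.03, 0, 0, 0, 0, 0, -0.0006, 0.037, 0, 0, 0, 0, 0, -0.0006, 0.0435, 0, 0, 0, 0, 0, -0.0006, 0.0435, 0, 0, 0, 0], squeeze=60)

```text
t: 5.42
tool_pos: [0.4909, -0.1113, 0.1157]
orientation: [-0.27, -3.129, -0.0]
force: [0.3, -0.4, -1.9]
opening: 0.0137
gripper_force: 60.0
```

Emit:
move_arm(deltas=[0.0, 0.0006, 0, 0, 0, 0.15, 0, 0.0, 0.0006, 0, 0, 0, 0.32, 0, 0.0, 0.0006, 0, 0, 0, 0.5, 0, 0.0, 0.0006, 0, 0, 0, 0.66, 0, 0.0, 0.0006, 0, 0, 0, 0.8, 0, 0.0, 0.0006, 0, 0, 0, 0.8, 0])

```text
t: 6.18
tool_pos: [0.4915, -0.1107, 0.1165]
orientation: [1.465, 2.778, 0.0]
force: [0.3, -0.0, -2.8]
opening: 0.0137
gripper_force: 60.0
```

```bash
python3 - <<'E'
from h import *
s=robot.read_state(); print(np.round(s['wrist_torque'],2))
# F origin top-based
F=[.5497,-.0205,-.091]; 
for a,b in((-.05,-.095),(.05,.005),(-.05,.005),(.05,-.095)): print((a,b),world(np.array([[a,b,0]]),F)[0,:2].round(4))
p=s['tool_pos']
plan((p[0],p[1],.16,psi_now(s)),(.5997,-.0201,.16,2.97),(.5997,-.0201,.1157,2.97))
E
```

```text
[ 0.02 -0.05  0.04]
(-0.05, -0.095) [ 0.4913 -0.1106]
(0.05, 0.005) [ 0.5999 -0.0201]
(-0.05, 0.005) [ 0.5004 -0.011 ]
(0.05, -0.095) [ 0.5909 -0.1197]
at [ 0.4915 -0.1107  0.1165] psi 2.1709 F [ 0.3 -0.  -2.8] open 0.0137 g 60.0 t 6.17 q1,q6 -0.32 -0.92
-> [0.0, 0.0, -0.0435, 0.0, 0.0, -0.0]
-> [0.0137, 0.1405, -0.0435, 0.0, 0.0, -0.7991]
-> [0.0137, 0.1405, 0.0008, 0.0, 0.0, -0.7991]
```

Emit:
move_arm(deltas=[0, 0, -0.022, 0, 0, 0, 0, 0, 0, -0.0435, 0, 0, 0, 0, 0.003, 0.03, -0.0435, 0, 0, -0.16, 0, 0.006, 0.06, -0.0435, 0, 0, -0.32, 0, 0.009, 0.09, -0.0435, 0, 0, -0.48, 0, 0.012, 0.12, -0.0435, 0, 0, -0.64, 0, 0.0138, 0.1407, -0.0435, 0, 0, -0.8, 0, 0.0138, 0.1407, -0.0435, 0, 0, -0.8, 0, 0.0138, 0.1407, -0.0435, 0, 0, -0.8, 0])

```text
t: 7.3
tool_pos: [0.5993, -0.0204, 0.1596]
orientation: [-0.272, -3.129, 0.0]
force: [-0.4, -0.1, -1.6]
opening: 0.0132
gripper_force: 60.0
```

```bash
cat >> h.py <<'E'
Fo=[.5497,-.0205,-.091]
SC={'P00':(-.05,-.095),'P11':(.05,.005),'P01':(-.05,.005),'P10':(.05,-.095)}
def wings(n,names,guess):
    p,_=shot(n); m=masks(p)['red']
    for k in names:
        q=world(np.array([[*SC[k],0]]),Fo)[0]; b=[]
        if n=='scene': q=q+[.0005,-.0018,0]
        for g in guess: b.append(fit(n,m,[box(-.015,.015,-.004,.004,.052,.066)],[q[0],q[1],Fo[2]-g],free=(0,1,2),pad=8))
        g,i=max(b,key=lambda w:w[1]); print(n,k,'turn',round(Fo[2]-g[2],3),(g-q)[:2].round(4),'iou',round(i,2))
E
python3 - <<'E'
from h import *
wings('scene',['P00','P10'],(.1,.7))
wings('top',['P00','P10'],(.1,.7))
plan((.5999,-.0201,.1157,2.97))
E
```

```text
scene P00 turn 0.661 [ 0.0007 -0.0001] iou 0.81
scene P10 turn 0.014 [0.0002 0.0005] iou 0.79
top P00 turn 0.1 [0. 0.] iou 0.0
top P10 turn 0.1 [0. 0.] iou 0.0
at [ 0.5992 -0.0206  0.1597] psi 2.9679 F [-0.1  0.1 -3.1] open 0.0135 g 60.0 t 7.4 q1,q6 -0.12 -1.52
-> [-0.0006, 0.0006, 0.044, 0.0, 0.0, -0.0021]
```

Emit:
move_arm(deltas=[-0.0006, 0.0005, 0.02, 0, 0, 0, 0, -0.0006, 0.0005, 0.03, 0, 0, 0, 0, -0.0006, 0.0005, 0.037, 0, 0, 0, 0, -0.0006, 0.0005, 0.044, 0, 0, 0, 0, -0.0006, 0.0005, 0.044, 0, 0, 0, 0, -0.0006, 0.0005, 0.044, 0, 0, 0.15, 0, -0.0006, 0.0005, 0.044, 0, 0, 0.32, 0, -0.0006, 0.0005, 0.044, 0, 0, 0.5, 0, -0.0006, 0.0005, 0.044, 0, 0, 0.66, 0, -0.0006, 0.0005, 0.044, 0, 0, 0.8, 0, -0.0006, 0.0005, 0.044, 0, 0, 0.8, 0])

```text
t: 8.78
tool_pos: [0.6004, -0.0201, 0.1157]
orientation: [1.466, 2.778, -0.001]
force: [-1.3, -2.8, -2.6]
opening: 0.0138
gripper_force: 60.0
```

```bash
python3 - <<'E'
from h import *
s=robot.read_state(); p=s['tool_pos']
plan((p[0],p[1],.16,psi_now(s)),(.5004,-.011,.16,2.97))
E
```

```text
at [ 0.6004 -0.0201  0.1157] psi 2.1705 F [-1.3 -2.8 -2.6] open 0.0138 g 60.0 t 8.78 q1,q6 -0.12 -0.72
-> [0.0, 0.0, -0.0443, 0.0, 0.0, -0.0]
-> [0.064, -0.0774, -0.0443, 0.0, 0.0, -0.7995]
```

Emit:
move_arm(deltas=[0, 0, -0.022, 0, 0, 0, 0, 0, 0, -0.0443, 0, 0, 0, 0, 0.015, -0.018, -0.0443, 0, 0, -0.16, 0, 0.03, -0.036, -0.0443, 0, 0, -0.32, 0, 0.045, -0.054, -0.0443, 0, 0, -0.48, 0, 0.056, -0.068, -0.0443, 0, 0, -0.64, 0, 0.064, -0.0774, -0.0443, 0, 0, -0.8, 0, 0.064, -0.0774, -0.0443, 0, 0, -0.8, 0])

```text
t: 9.78
tool_pos: [0.5003, -0.0101, 0.1605]
orientation: [0.266, 3.129, 0.001]
force: [-0.4, 0.0, -1.2]
opening: 0.0139
gripper_force: 60.0
```

```bash
python3 - <<'E'
from h import *
wings('scene',['P00','P11','P10'],(.1,.7))
plan((.5004,-.011,.1157,2.97))
E
```

```text
scene P00 turn 0.614 [0.0014 0.0001] iou 0.8
scene P11 turn 0.646 [ 0.0018 -0.0004] iou 0.76
scene P10 turn -0.005 [-0.0004  0.0002] iou 0.77
at [ 0.5008 -0.0102  0.1605] psi 2.9686 F [-0.4  0.3 -1.3] open 0.0137 g 60.0 t 9.82 q1,q6 -0.12 -1.52
-> [0.0003, -0.0008, 0.0448, 0.0, 0.0, -0.0014]
```

Emit:
move_arm(deltas=[0.0002, -0.0007, 0.02, 0, 0, 0, 0, 0.0002, -0.0007, 0.03, 0, 0, 0, 0, 0.0002, -0.0007, 0.037, 0, 0, 0, 0, 0.0002, -0.0007, 0.0445, 0, 0, 0, 0, 0.0002, -0.0007, 0.0445, 0, 0, 0, 0, 0.0002, -0.0007, 0.0445, 0, 0, 0.15, 0, 0.0002, -0.0007, 0.0445, 0, 0, 0.32, 0, 0.0002, -0.0007, 0.0445, 0, 0, 0.5, 0, 0.0002, -0.0007, 0.0445, 0, 0, 0.66, 0, 0.0002, -0.0007, 0.0445, 0, 0, 0.8, 0, 0.0002, -0.0007, 0.0445, 0, 0, 0.8, 0])

```text
t: 11.2
tool_pos: [0.5003, -0.0109, 0.1157]
orientation: [1.466, 2.778, 0.001]
force: [0.4, 0.9, -2.9]
opening: 0.0135
gripper_force: 60.0
```

```bash
python3 - <<'E'
from h import *
s=robot.read_state(); p=s['tool_pos']
plan((p[0],p[1],.16,psi_now(s)),(.5909,-.1197,.16,2.97))
E
```

```text
at [ 0.5003 -0.0109  0.1157] psi 2.1706 F [ 0.4  0.9 -2.9] open 0.0135 g 60.0 t 11.2 q1,q6 -0.12 -0.72
-> [0.0, 0.0, -0.0443, 0.0, 0.0, -0.0]
-> [-0.1409, 0.0134, -0.0443, 0.0, 0.0, -0.7994]
```

Emit:
move_arm(deltas=[0, 0, -0.022, 0, 0, 0, 0, 0, 0, -0.0443, 0, 0, 0, 0, -0.03, 0.003, -0.0443, 0, 0, -0.16, 0, -0.06, 0.006, -0.0443, 0, 0, -0.32, 0, -0.09, 0.009, -0.0443, 0, 0, -0.48, 0, -0.12, 0.012, -0.0443, 0, 0, -0.64, 0, -0.141, 0.0134, -0.0443, 0, 0, -0.8, 0, -0.141, 0.0134, -0.0443, 0, 0, -0.8, 0, -0.141, 0.0134, -0.0443, 0, 0, -0.8, 0])

```text
t: 12.32
tool_pos: [0.5902, -0.1195, 0.1597]
orientation: [-0.272, -3.129, -0.001]
force: [-0.8, 1.0, -1.3]
opening: 0.0138
gripper_force: 60.0
```

```bash
python3 - <<'E'
from h import *
wings('scene',['P00','P01','P11'],(.1,.7))
plan((.5909,-.1197,.1157,2.97))
E
```

```text
scene P00 turn -0.12 [-0.0147  0.0136] iou 0.08
scene P01 turn 0.696 [0.0005 0.0002] iou 0.8
scene P11 turn 0.646 [ 0.0018 -0.0004] iou 0.76
at [ 0.5902 -0.1193  0.1597] psi 2.9685 F [ 0.4 -0.2 -2.3] open 0.014 g 60.0 t 12.38 q1,q6 -0.28 -1.68
-> [-0.0008, -0.0003, 0.044, 0.0, 0.0, -0.0015]
```

Emit:
move_arm(deltas=[-0.0006, -0.0003, 0.02, 0, 0, 0, 0, -0.0006, -0.0003, 0.03, 0, 0, 0, 0, -0.0006, -0.0003, 0.037, 0, 0, 0, 0, -0.0006, -0.0003, 0.044, 0, 0, 0, 0, -0.0006, -0.0003, 0.044, 0, 0, 0, 0, -0.0006, -0.0003, 0.044, 0, 0, 0.15, 0, -0.0006, -0.0003, 0.044, 0, 0, 0.32, 0, -0.0006, -0.0003, 0.044, 0, 0, 0.5, 0, -0.0006, -0.0003, 0.044, 0, 0, 0.66, 0, -0.0006, -0.0003, 0.044, 0, 0, 0.8, 0, -0.0006, -0.0003, 0.044, 0, 0, 0.8, 0])

```text
t: 13.75
tool_pos: [0.5912, -0.1201, 0.1159]
orientation: [-1.466, -2.779, -0.001]
force: [-0.4, 1.8, -2.1]
opening: 0.0136
gripper_force: 60.0
```

```bash
python3 - <<'E'
from h import *
s=robot.read_state(); p=s['tool_pos']; a=2.22
plan((p[0],p[1],.16,psi_now(s)),(.5004,-.011,.16,a))
E
```

```text
at [ 0.5912 -0.1201  0.1159] psi 2.1708 F [-0.4  1.8 -2.1] open 0.0136 g 60.0 t 13.75 q1,q6 -0.29 -0.89
-> [0.0, 0.0, -0.0441, 0.0, 0.0, -0.0]
-> [0.1413, -0.0134, -0.0441, 0.0, 0.0, -0.0492]
```

Emit:
move_arm(deltas=[0, 0, -0.022, 0, 0, 0, 0, 0, 0, -0.0441, 0, 0, 0, 0, 0.03, -0.003, -0.0441, 0, 0, -0.04, 0, 0.06, -0.006, -0.0441, 0, 0, -0.08, 0, 0.09, -0.009, -0.0441, 0, 0, -0.13, 0, 0.12, -0.0115, -0.0441, 0, 0, -0.13, 0, 0.1413, -0.0134, -0.0441, 0, 0, -0.13, 0, 0.1413, -0.0134, -0.0441, 0, 0, -0.13, 0, 0.1413, -0.0134, -0.0441, 0, 0, -0.13, 0])

```text
t: 14.88
tool_pos: [0.5011, -0.0117, 0.1604]
orientation: [1.281, 2.867, 0.0]
force: [0.2, -0.3, -1.9]
opening: 0.0138
gripper_force: 60.0
```

```bash
python3 - <<'E'
from h import *
wings('scene',['P00','P10','P11'],(.1,.7))
plan((.5004,-.011,.1157,2.3))
E
```

```text
scene P00 turn 0.614 [0.0014 0.0001] iou 0.8
scene P10 turn 0.564 [0.0008 0.0001] iou 0.75
scene P11 turn 0.646 [ 0.0018 -0.0004] iou 0.76
at [ 0.5011 -0.0119  0.1603] psi 2.3006 F [ 0.6 -0.3 -1.6] open 0.0139 g 60.0 t 14.93 q1,q6 -0.13 -0.86
-> [0.0011, 0.0, 0.0446, 0.0, 0.0, 0.0006]
```

Emit:
move_arm(deltas=[0.0008, 0.0, 0.02, 0, 0, 0, 0, 0.0008, 0.0, 0.03, 0, 0, 0, 0, 0.0008, 0.0, 0.037, 0, 0, 0, 0, 0.0008, 0.0, 0.0445, 0, 0, 0, 0, 0.0008, 0.0, 0.0445, 0, 0, 0, 0, 0.0008, 0.0, 0.0445, 0, 0, 0.17, 0, 0.0008, 0.0, 0.0445, 0, 0, 0.34, 0, 0.0008, 0.0, 0.0445, 0, 0, 0.51, 0, 0.0008, 0.0, 0.0445, 0, 0, 0.68, 0, 0.0008, 0.0, 0.0445, 0, 0, 0.84, 0, 0.0008, 0.0, 0.0445, 0, 0, 0.97, 0, 0.0008, 0.0, 0.0445, 0, 0, 1.0, 0])

```text
t: 16.42
tool_pos: [0.5005, -0.0105, 0.1157]
orientation: [2.501, 1.9, 0.002]
force: [2.9, 0.2, -6.8]
opening: 0.0135
gripper_force: 60.0
```

```bash
python3 - <<'E'
from h import *
s=robot.read_state(); p=s['tool_pos'];print(np.round(s['wrist_torque'],2))
plan((p[0],p[1],.16,psi_now(s)),(.5909,-.1197,.16,2.3))
E
```

```text
[ 0.1  -0.93  0.41]
at [ 0.5005 -0.0105  0.1157] psi 1.2996 F [ 2.9  0.2 -6.8] open 0.0135 g 60.0 t 16.43 q1,q6 -0.12 0.15
-> [0.0, 0.0, -0.0443, 0.0, 0.0, -0.0]
-> [-0.081, 0.1163, -0.0443, 0.0, 0.0, -1.0004]
```

Emit:
move_arm(deltas=[0, 0, 0, 0, 0, -0.08, 0, 0, 0, -0.022, 0, 0, -0.1, 0, 0, 0, -0.0443, 0, 0, -0.1, 0, -0.02, 0.03, -0.0443, 0, 0, -0.28, 0, -0.04, 0.06, -0.0443, 0, 0, -0.46, 0, -0.06, 0.09, -0.0443, 0, 0, -0.64, 0, -0.081, 0.1163, -0.0443, 0, 0, -0.82, 0, -0.081, 0.1163, -0.0443, 0, 0, -1.0, 0, -0.081, 0.1163, -0.0443, 0, 0, -1.0, 0, -0.081, 0.1163, -0.0443, 0, 0, -1.0, 0])

```text
t: 17.68
tool_pos: [0.5901, -0.1195, 0.1597]
orientation: [-1.288, -2.865, 0.0]
force: [0.1, -0.0, -2.0]
opening: 0.0133
gripper_force: 60.0
```

```bash
python3 - <<'E'
from h import *
wings('scene',['P01','P11'],(.1,.7,1.4))
plan((.5909,-.1197,.1157,2.3))
E
```

```text
scene P01 turn 1.565 [-0.      0.0009] iou 0.73
scene P11 turn 0.648 [ 0.0012 -0.0003] iou 0.78
at [ 0.5901 -0.1195  0.1598] psi 2.2976 F [-1.3 -0.5 -0.7] open 0.0138 g 60.0 t 17.73 q1,q6 -0.28 -1.01
-> [-0.0007, 0.0004, 0.0441, 0.0, 0.0, -0.0024]
```

Home at P01. Same at P10 (entering a touch less turned).

Emit:
move_arm(deltas=[-0.0005, 0.0004, 0.02, 0, 0, -0.03, 0, -0.0005, 0.0004, 0.03, 0, 0, -0.03, 0, -0.0005, 0.0004, 0.037, 0, 0, -0.03, 0, -0.0005, 0.0004, 0.044, 0, 0, -0.03, 0, -0.0005, 0.0004, 0.044, 0, 0, 0.0, 0, -0.0005, 0.0004, 0.044, 0, 0, 0.17, 0, -0.0005, 0.0004, 0.044, 0, 0, 0.34, 0, -0.0005, 0.0004, 0.044, 0, 0, 0.51, 0, -0.0005, 0.0004, 0.044, 0, 0, 0.68, 0, -0.0005, 0.0004, 0.044, 0, 0, 0.84, 0, -0.0005, 0.0004, 0.044, 0, 0, 0.97, 0, -0.0005, 0.0004, 0.044, 0, 0, 1.0, 0])

```text
t: 19.23
tool_pos: [0.5911, -0.1199, 0.1159]
orientation: [2.502, 1.899, 0.0]
force: [0.3, 1.1, -3.5]
opening: 0.0134
gripper_force: 60.0
```

```bash
python3 - <<'E'
from h import *
s=robot.read_state(); p=s['tool_pos'];print(np.round(s['wrist_torque'],2))
plan((p[0],p[1],.16,psi_now(s)),(.4913,-.1106,.16,2.3))
E
```

```text
[-0.04 -0.12  0.42]
at [ 0.5911 -0.1199  0.1159] psi 1.2985 F [ 0.3  1.1 -3.5] open 0.0134 g 60.0 t 19.23 q1,q6 -0.29 -0.01
-> [0.0, 0.0, -0.0441, 0.0, 0.0, -0.0]
-> [-0.0179, -0.0986, -0.0441, 0.0, 0.0, -1.0015]
```

Emit:
move_arm(deltas=[0, 0, 0, 0, 0, -0.08, 0, 0, 0, -0.022, 0, 0, -0.1, 0, 0, 0, -0.0441, 0, 0, -0.1, 0, -0.005, -0.025, -0.0441, 0, 0, -0.28, 0, -0.009, -0.05, -0.0441, 0, 0, -0.46, 0, -0.013, -0.075, -0.0441, 0, 0, -0.64, 0, -0.0178, -0.0986, -0.0441, 0, 0, -0.82, 0, -0.0178, -0.0986, -0.0441, 0, 0, -1.0, 0, -0.0178, -0.0986, -0.0441, 0, 0, -1.0, 0, -0.0178, -0.0986, -0.0441, 0, 0, -1.0, 0])

```text
t: 20.48
tool_pos: [0.4915, -0.1107, 0.16]
orientation: [1.288, 2.865, 0.0]
force: [-0.5, 0.3, -2.4]
opening: 0.0138
gripper_force: 60.0
```

```bash
python3 - <<'E'
from h import *
wings('scene',['P01','P10','P11'],(.7,1.4))
plan((.4913,-.1106,.1157,2.3))
E
```

```text
scene P01 turn 1.559 [0.0031 0.0001] iou 0.7
scene P10 turn 1.582 [0.0008 0.0002] iou 0.84
scene P11 turn 0.649 [ 0.0012 -0.0003] iou 0.83
at [ 0.4914 -0.1107  0.1599] psi 2.2969 F [-0.2 -0.4 -1. ] open 0.0138 g 60.0 t 20.52 q1,q6 -0.32 -1.05
-> [0.0002, -0.0, 0.0442, 0.0, 0.0, -0.0031]
```

Emit:
move_arm(deltas=[0, 0, 0.02, 0, 0, -0.03, 0, 0, 0, 0.03, 0, 0, -0.03, 0, 0, 0, 0.037, 0, 0, -0.03, 0, 0, 0, 0.044, 0, 0, -0.03, 0, 0, 0, 0.044, 0, 0, 0.0, 0, 0, 0, 0.044, 0, 0, 0.17, 0, 0, 0, 0.044, 0, 0, 0.34, 0, 0, 0, 0.044, 0, 0, 0.51, 0, 0, 0, 0.044, 0, 0, 0.68, 0, 0, 0, 0.044, 0, 0, 0.84, 0, 0, 0, 0.044, 0, 0, 0.97, 0, 0, 0, 0.044, 0, 0, 1.0, 0])

```text
t: 22.02
tool_pos: [0.4915, -0.1106, 0.116]
orientation: [2.502, 1.899, 0.001]
force: [0.4, 1.8, -4.1]
opening: 0.0139
gripper_force: 60.0
```

```bash
python3 - <<'E'
from h import *
s=robot.read_state(); p=s['tool_pos'];print(np.round(s['wrist_torque'],2))
plan((p[0],p[1],.16,psi_now(s)),(.5999,-.0201,.16,2.3))
E
```

```text
[ 0.1  -0.44  0.42]
at [ 0.4915 -0.1106  0.116 ] psi 1.2984 F [ 0.4  1.8 -4.1] open 0.0139 g 60.0 t 22.02 q1,q6 -0.32 -0.05
-> [0.0, 0.0, -0.044, 0.0, 0.0, -0.0]
-> [0.1163, 0.0801, -0.044, 0.0, 0.0, -1.0016]
```

Emit:
move_arm(deltas=[0, 0, 0, 0, 0, -0.08, 0, 0, 0, -0.022, 0, 0, -0.1, 0, 0, 0, -0.044, 0, 0, -0.1, 0, 0.03, 0.02, -0.044, 0, 0, -0.28, 0, 0.06, 0.04, -0.044, 0, 0, -0.46, 0, 0.09, 0.06, -0.044, 0, 0, -0.64, 0, 0.1163, 0.0801, -0.044, 0, 0, -0.82, 0, 0.1163, 0.0801, -0.044, 0, 0, -1.0, 0, 0.1163, 0.0801, -0.044, 0, 0, -1.0, 0, 0.1163, 0.0801, -0.044, 0, 0, -1.0, 0])

```text
t: 23.28
tool_pos: [0.5993, -0.0203, 0.1599]
orientation: [1.289, 2.865, -0.0]
force: [0.6, -0.1, -1.7]
opening: 0.0137
gripper_force: 60.0
```

```bash
python3 - <<'E'
from h import *
wings('scene',['P10','P00'],(.7,1.4))
plan((.5999,-.0201,.1157,2.3))
E
```

```text
scene P10 turn 1.582 [0.0008 0.0002] iou 0.84
scene P00 turn 1.574 [0.0007 0.0001] iou 0.77
at [ 0.5993 -0.0204  0.1599] psi 2.2963 F [ 0.7 -0.1 -2. ] open 0.0137 g 60.0 t 23.32 q1,q6 -0.12 -0.84
-> [-0.0002, 0.0006, 0.0442, 0.0, 0.0, -0.0037]
```

Emit:
move_arm(deltas=[-0.0002, 0.0005, 0.02, 0, 0, -0.03, 0, -0.0002, 0.0005, 0.03, 0, 0, -0.03, 0, -0.0002, 0.0005, 0.037, 0, 0, -0.03, 0, -0.0002, 0.0005, 0.044, 0, 0, -0.03, 0, -0.0002, 0.0005, 0.044, 0, 0, 0.0, 0, -0.0002, 0.0005, 0.044, 0, 0, 0.17, 0, -0.0002, 0.0005, 0.044, 0, 0, 0.34, 0, -0.0002, 0.0005, 0.044, 0, 0, 0.51, 0, -0.0002, 0.0005, 0.044, 0, 0, 0.68, 0, -0.0002, 0.0005, 0.044, 0, 0, 0.84, 0, -0.0002, 0.0005, 0.044, 0, 0, 0.97, 0, -0.0002, 0.0005, 0.044, 0, 0, 1.0, 0])

```text
t: 24.82
tool_pos: [0.6002, -0.0199, 0.1159]
orientation: [2.502, 1.899, 0.0]
force: [0.3, -0.2, -3.4]
opening: 0.014
gripper_force: 60.0
```

```bash
python3 - <<'E'
from h import *
s=robot.read_state(); p=s['tool_pos'];print(np.round(s['wrist_torque'],2))
plan((p[0],p[1],.16,psi_now(s)),(.4475,-.3352,.16,1.36),(.4475,-.3352,.0665,1.36))
E
```

```text
[-0.18 -0.21  0.36]
at [ 0.6002 -0.0199  0.1159] psi 1.2985 F [ 0.3 -0.2 -3.4] open 0.014 g 60.0 t 24.82 q1,q6 -0.12 0.15
-> [0.0, 0.0, -0.0441, 0.0, 0.0, -0.0]
-> [-0.3447, -0.0623, -0.0441, 0.0, 0.0, -0.0615]
-> [-0.3447, -0.0623, 0.0494, 0.0, 0.0, -0.0615]
```

Emit:
move_arm(deltas=[0, 0, 0, 0, 0, -0.08, 0, 0, 0, -0.022, 0, 0, -0.1, 0, 0, 0, -0.0441, 0, 0, -0.1, 0, -0.05, -0.009, -0.0441, 0, 0, -0.06, 0, -0.1, -0.018, -0.0441, 0, 0, -0.06, 0, -0.15, -0.027, -0.0441, 0, 0, -0.06, 0, -0.2, -0.036, -0.0441, 0, 0, -0.06, 0, -0.25, -0.045, -0.0441, 0, 0, -0.06, 0, -0.3, -0.054, -0.0441, 0, 0, -0.06, 0, -0.3447, -0.0623, -0.0441, 0, 0, -0.06, 0, -0.3447, -0.0623, -0.0441, 0, 0, -0.06, 0, -0.3447, -0.0623, -0.0441, 0, 0, -0.06, 0])

```text
t: 26.32
tool_pos: [0.4478, -0.3351, 0.1601]
orientation: [2.443, 1.975, 0.001]
force: [-0.1, 0.9, -2.6]
opening: 0.0134
gripper_force: 60.0
```

```bash
python3 - <<'E'
from h import *
wings('scene',['P11','P01','P10','P00'],(.7,1.4))
wings('top',['P11','P01','P10','P00'],(.7,1.4))
plan((.4475,-.3352,.0668,1.36))
E
```

```text
scene P11 turn 1.556 [ 0.0012 -0.0005] iou 0.67
scene P01 turn 1.559 [0.0031 0.0001] iou 0.7
scene P10 turn 1.582 [0.0008 0.0002] iou 0.84
scene P00 turn 1.642 [ 0.0017 -0.0001] iou 0.79
top P11 turn 1.482 [-0.0002  0.0007] iou 0.67
top P01 turn 1.489 [0.0003 0.0014] iou 0.71
top P10 turn 1.579 [-0.0005  0.0008] iou 0.69
top P00 turn 1.588 [-0.0005  0.0006] iou 0.71
at [ 0.4483 -0.3344  0.1599] psi 1.3614 F [ 0.   0.4 -1.7] open 0.0135 g 60.0 t 26.43 q1,q6 -0.73 -0.52
-> [-0.001, -0.0006, 0.0931, 0.0, 0.0, 0.0014]
```

Emit:
move_arm(deltas=[0, 0, 0.05, 0, 0, 0, 0, 0, 0, 0.08, 0, 0, 0, 0, 0, 0, 0.089, 0, 0, 0, 0, 0, 0, 0.0931, 0, 0, 0, 0, 0, 0, 0.0931, 0, 0, 0, 0, 0, 0, 0.0931, 0, 0, 0, 0], squeeze=15)

```text
t: 27.18
tool_pos: [0.4485, -0.336, 0.0683]
orientation: [2.441, 1.974, 0.001]
force: [-0.2, 0.6, -1.4]
opening: 0.0138
gripper_force: 15.0
```

Emit:
move_arm(deltas=[0, 0, 0, 0, 0, 0, 0.25, 0, 0, 0, 0, 0, 0, 0.4, 0, 0, 0, 0, 0, 0, 0.4, 0, 0, -0.05, 0, 0, 0, 0.4, 0, 0, -0.11, 0, 0, 0, 0.4, 0, 0, -0.12, 0, 0, 0, 0.4])

```text
t: 27.92
tool_pos: [0.4499, -0.3374, 0.1926]
orientation: [2.436, 1.97, 0.002]
force: [0.5, -1.2, -0.4]
opening: 0.037
gripper_force: 0.0
```

```bash
cat >> h.py <<'E'
def clips(qs,names=("top","scene"),f=None):
    for n in names:
        p,_=shot(n,f and n+f); b=p.astype(int)
        ng=(np.abs(b[...,1]-b[...,0])<25)&(b[...,2]-b[...,1]>-25)&(b.max(2)>110)
        for q in qs:
            g,i=max((fit(n,om(p)|ng,FORK+TAB,[q[0],q[1],q[2]+d],pad=8) for d in(0,.15,-.15)),key=lambda w:w[1])
            print(n,'clip',g.round(4),'tabctr',world(np.array([[-.03,0,0]]),g)[0,:2].round(4),round(i,2))
E
python3 - <<'E'
from h import *
clips([[.583,.3017,3.17],[.5384,.383,2.98],[.4557,.302,2.6],[.4083,.378,2.87]],f='2.png')
for n in("top","scene"):
    p=cv2.imread('pics/%s2.png'%n)[:,:,::-1].copy(); b=p.astype(int); dk=(b.max(2)<70)&(b[...,2]-b[...,0]<25)
    g,i=fit(n,dk,PAD,[.448,-.335,-.21+1.571],pad=6,z=.004); print('paddle',g.round(4),round(i,2))
plan((.4557+.03*.857,.302-.03*.515,.15,2.6))
E
```

```text
top clip [0.5835 0.3018 3.2058] tabctr [0.6134 0.3038] 0.77
top clip [0.5383 0.3829 3.0707] tabctr [0.5682 0.3808] 0.73
top clip [0.456  0.3033 2.5779] tabctr [0.4813 0.2873] 0.8
top clip [0.4082 0.3795 2.8785] tabctr [0.4371 0.3717] 0.73
scene clip [0.5827 0.3016 3.0688] tabctr [0.6126 0.2994] 0.69
scene clip [0.5383 0.3834 2.8866] tabctr [0.5673 0.3759] 0.66
scene clip [0.4547 0.2991 2.67  ] tabctr [0.4814 0.2854] 0.75
scene clip [0.4086 0.3768 2.8834] tabctr [0.4376 0.3692] 0.72
paddle [ 0.4481 -0.3363  1.368 ] 0.53
paddle [ 0.4489 -0.3369  1.1307] 0.82
at [ 0.4486 -0.3361  0.1887] psi 1.3598 F [-0.3 -1.4 -0.7] open 0.0373 g 0.0 t 28.02 q1,q6 -0.73 -0.52
-> [0.6157, -0.0983, 0.0387, 0.0, 0.0, -1.2402]
```

View pics/scene2.png

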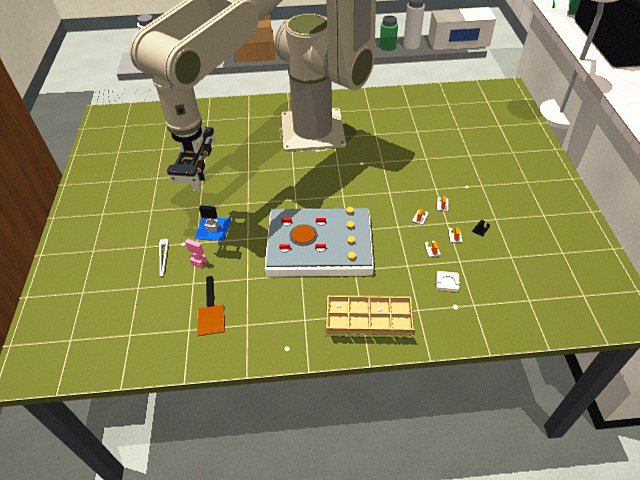

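```bash
python3 - <<'E'
from h import *
plan((.4813,.2868,.13,-.53))
E
```

```text
at [ 0.4486 -0.3361  0.1887] psi 1.3598 F [-0.3 -1.4 -0.7] open 0.0373 g 0.0 t 28.02 q1,q6 -0.73 -0.52
-> [0.616, -0.0985, 0.0587, 0.0, 0.0, 1.8898]
```

Emit:
move_arm(deltas=[0.05, -0.008, 0, 0, 0, 0.18, 0.4, 0.1, -0.016, 0, 0, 0, 0.36, 0.4, 0.16, -0.025, 0, 0, 0, 0.54, 0.4, 0.22, -0.035, 0, 0, 0, 0.72, 0.4, 0.28, -0.045, 0, 0, 0, 0.9, 0.4, 0.34, -0.054, 0, 0, 0, 1.08, 0.4, 0.4, -0.064, 0, 0, 0, 1.26, 0.4, 0.46, -0.074, 0, 0, 0, 1.44, 0.4, 0.52, -0.083, 0, 0, 0, 1.62, 0.4, 0.58, -0.093, 0.03, 0, 0, 1.8, 0.4, 0.616, -0.0985, 0.0587, 0, 0, 1.89, 0.4, 0.616, -0.0985, 0.0587, 0, 0, 1.89, 0.4])

```text
t: 29.52
tool_pos: [0.4778, 0.2892, 0.1237]
orientation: [3.028, -0.825, -0.007]
force: [0.3, 0.4, 0.4]
opening: 0.0371
gripper_force: 0.0
```

Emit:
move_arm(deltas=[0, 0, 0, 0, 0, 0, 0.4, 0, 0, 0, 0, 0, 0, 0.4])

```text
t: 29.78
tool_pos: [0.4796, 0.2868, 0.1267]
orientation: [3.03, -0.821, -0.003]
force: [0.2, -0.2, 0.5]
opening: 0.0372
gripper_force: 0.0
```

```bash
python3 - <<'E'
from h import *
plan((.4813,.2870,.0225,-.53))
E
```

```text
at [0.4796 0.2868 0.1267] psi -0.5294 F [ 0.2 -0.2  0.5] open 0.0372 g 0.0 t 29.77 q1,q6 0.45 2.55
-> [0.0014, -0.0011, 0.1042, 0.0, 0.0, 0.0006]
```

Emit:
move_arm(deltas=[0, 0, 0.05, 0, 0, 0, 0.4, 0, 0, 0.09, 0, 0, 0, 0.4, 0, 0, 0.1065, 0, 0, 0, 0.4, 0, 0, 0.1065, 0, 0, 0, 0.4])

```text
t: 30.28
tool_pos: [0.4802, 0.2867, 0.0213]
orientation: [3.031, -0.824, -0.001]
force: [0.4, -0.2, 1.2]
opening: 0.037
gripper_force: 0.0
```

```bash
python3 - <<'E'
from h import *
plan((.4813,.2870,.0225,-.53))
E
```

```text
at [0.4802 0.2867 0.0213] psi -0.5311 F [ 0.4 -0.2  1.2] open 0.037 g 0.0 t 30.27 q1,q6 0.45 2.55
-> [0.0008, -0.0008, -0.0012, 0.0, 0.0, -0.0011]
```

Close and lift.

Emit:
move_arm(deltas=[0.0005, 0, 0, 0, 0, 0, 0, 0.0005, 0, 0, 0, 0, 0, 0, 0.0005, 0, 0, 0, 0, 0, 0, 0.0005, 0, 0, 0, 0, 0, 0, 0.0005, 0, 0, 0, 0, 0, 0], squeeze=50)

```text
t: 30.9
tool_pos: [0.4814, 0.2877, 0.0225]
orientation: [-3.031, 0.823, -0.002]
force: [-1.0, -1.0, 6.5]
opening: 0.0096
gripper_force: 50.0
```

```bash
python3 - <<'E'
from h import *
# former-frame targets: clip origin y_c, pin x -> tcp (tab 30mm behind)
for x in(-.087,-.029,.029,.087):
    print(x,'tcp home',world(np.array([[x,.09+.03,0]]),Fo)[0,:2].round(4),'pre',world(np.array([[x,.09+.03+.035,0]]),Fo)[0,:2].round(4))
s=robot.read_state();p=s['tool_pos']
q=world(np.array([[-.087,.155,0]]),Fo)[0]
plan((p[0],p[1],.12,psi_now(s)),(q[0],q[1],.12,1.48),(q[0],q[1],.0725,1.48))
E
```

```text
-0.087 tcp home [0.474  0.1069] pre [0.4771 0.1418]
-0.029 tcp home [0.5317 0.1016] pre [0.5349 0.1365]
0.029 tcp home [0.5895 0.0964] pre [0.5927 0.1312]
0.087 tcp home [0.6472 0.0911] pre [0.6504 0.126 ]
at [0.4814 0.2877 0.0225] psi -0.5301 F [-1.  -1.   6.5] open 0.0096 g 50.0 t 30.9 q1,q6 0.45 2.55
-> [0.0, -0.0, -0.0975, 0.0, 0.0, -0.0]
-> [0.0701, 0.1281, -0.0975, 0.0, 0.0, -2.0101]
-> [0.0701, 0.1281, -0.05, 0.0, 0.0, -2.0101]
```

Emit:
move_arm(deltas=[0, 0, -0.04, 0, 0, -0.1, 0, 0, 0, -0.0975, 0, 0, -0.28, 0, 0.01, 0.02, -0.0975, 0, 0, -0.46, 0, 0.02, 0.035, -0.0975, 0, 0, -0.64, 0, 0.03, 0.05, -0.0975, 0, 0, -0.82, 0, 0.04, 0.065, -0.0975, 0, 0, -1.0, 0, 0.05, 0.08, -0.0975, 0, 0, -1.18, 0, 0.06, 0.1, -0.0975, 0, 0, -1.36, 0, 0.07, 0.128, -0.0975, 0, 0, -1.54, 0, 0.07, 0.128, -0.0975, 0, 0, -1.72, 0, 0.07, 0.128, -0.0975, 0, 0, -1.9, 0, 0.07, 0.128, -0.0975, 0, 0, -2.01, 0])

```text
t: 32.4
tool_pos: [0.4762, 0.1415, 0.1189]
orientation: [-2.315, -2.123, 0.0]
force: [0.3, -0.4, 0.4]
opening: 0.0097
gripper_force: 50.0
```

Emit:
move_arm(deltas=[0, 0, 0.02, 0, 0, 0, 0, 0, 0, 0.04, 0, 0, 0, 0, 0, 0, 0.044, 0, 0, 0, 0, 0, 0, 0.044, 0, 0, 0, 0])

```text
t: 32.9
tool_pos: [0.4764, 0.1416, 0.0751]
orientation: [-2.32, -2.118, 0.0]
force: [0.1, -0.6, -0.2]
opening: 0.0098
gripper_force: 50.0
```

```bash
cat > pre.py <<'E'
from h import *
import sys
x=float(sys.argv[1]); f=sys.argv[2]; z=float(sys.argv[3])
s=robot.read_state(); p=s['tool_pos']; 
H=world(np.array([[x,.12,0]]),Fo)[0]; P=world(np.array([[x,.155,0]]),Fo)[0]
plan((P[0],P[1],z,1.48),(H[0],H[1],z,1.48))
o=np.zeros((600,800,3),np.uint8)
g=[p[0]+.03*np.cos(psi_now(s)),p[1]+.03*np.sin(psi_now(s)),0]
g=[p[0]-.03*np.cos(psi_now(s)),p[1]-.03*np.sin(psi_now(s)),psi_now(s)+np.pi]
pn=world(np.array([[x,.09,0]]),Fo)[0]
for j,n in enumerate(("top","scene")):
    im0,_=shot(n); x0,y0=np.round(proj(n,[pn[0],pn[1]+.03,.05])).astype(int)-[40,30]
    im=cv2.resize(im0[y0:y0+60,x0:x0+80],(400,300),interpolation=cv2.INTER_CUBIC); im2=im.copy()
    draw(im2,n,FORK+TAB,g,x0,y0,5,p[2]-.0225); draw(im2,n,[cyl(0,0,.011,.059,.063)],[pn[0],pn[1],0],x0,y0,5,0,(0,255,0))
    o[j*300:j*300+300,:400]=im; o[j*300:j*300+300,400:]=im2
cv2.imwrite('pics/'+f,o[:,:,::-1])
E
python3 pre.py -.087 c1.png .0725
```

```text
at [0.4764 0.1416 0.0751] psi 1.4798 F [ 0.1 -0.6 -0.2] open 0.0098 g 50.0 t 32.9 q1,q6 0.19 0.28
-> [0.0002, 0.0008, 0.0026, 0.0, 0.0, -0.0002]
-> [-0.0348, 0.0008, 0.0026, 0.0, 0.0, -0.0002]
```

View pics/c1.png

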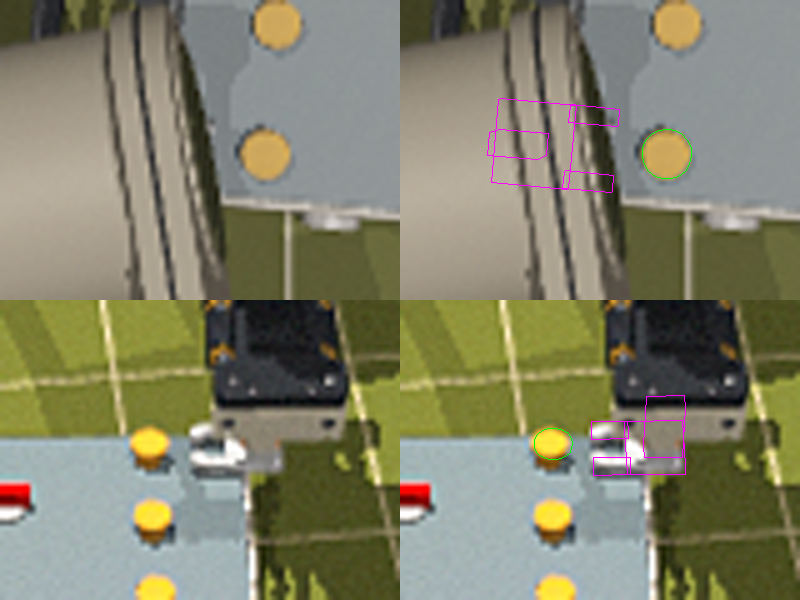

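Emit:
move_arm(deltas=[0, 0.0006, 0.0036, 0, 0, 0, 0, 0, 0.0006, 0.0036, 0, 0, 0, 0, -0.008, 0.0006, 0.0036, 0, 0, 0, 0, -0.018, 0.0006, 0.0036, 0, 0, 0, 0, -0.018, 0.0006, 0.0036, 0, 0, 0, 0])

```text
t: 33.62
tool_pos: [0.4754, 0.1227, 0.0715]
orientation: [2.321, 2.117, -0.0]
force: [0.3, -0.4, -0.3]
opening: 0.01
gripper_force: 50.0
```

Emit:
move_arm(deltas=[-0.004, 0, 0, 0, 0, 0, 0, -0.008, 0, 0, 0, 0, 0, 0, -0.012, 0, 0, 0, 0, 0, 0, -0.015, 0, 0, 0, 0, 0, 0, -0.017, 0, 0, 0, 0, 0, 0, -0.017, 0, 0, 0, 0, 0, 0])

```text
t: 34.38
tool_pos: [0.4737, 0.1063, 0.0713]
orientation: [-2.32, -2.118, 0.001]
force: [0.5, 0.3, -1.8]
opening: 0.0099
gripper_force: 50.0
```

```bash
python3 - <<'E'
from h import *
H=world(np.array([[-.087,.12,0]]),Fo)[0]
plan((H[0],H[1],.0715,1.48))
E
```

```text
at [0.4737 0.1063 0.0713] psi 1.4795 F [ 0.5  0.3 -1.8] open 0.0099 g 50.0 t 34.38 q1,q6 0.12 0.21
-> [0.0006, 0.0002, -0.0002, 0.0, 0.0, -0.0005]
```

Emit:
move_arm(deltas=[-0.0015, 0, 0, 0, 0, 0, 0, -0.0025, 0, 0, 0, 0, 0, 0, -0.0025, 0, 0, 0, 0, 0, 0])

```text
t: 34.75
tool_pos: [0.4736, 0.1047, 0.0714]
orientation: [-2.32, -2.118, -0.001]
force: [0.8, 3.6, -0.9]
opening: 0.0096
gripper_force: 50.0
```

Emit:
move_arm(deltas=[0.0015, 0, 0, 0, 0, 0, 0, 0.0015, 0, 0, 0, 0, 0, 0.22, 0.0015, 0, 0, 0, 0, 0, 0.22, 0.0015, 0, -0.03, 0, 0, 0, 0.22, 0.0015, 0, -0.075, 0, 0, 0, 0.22, 0.03, 0, -0.075, 0, 0, 0, 0.4, 0.08, 0, -0.075, 0, 0, 0, 0.4, 0.13, 0, -0.075, 0, 0, 0, 0.4, 0.16, 0, -0.075, 0, 0, 0, 0.4, 0.16, 0, -0.075, 0, 0, 0, 0.4])

```text
t: 36.0
tool_pos: [0.488, 0.2652, 0.1464]
orientation: [-2.317, -2.121, -0.0]
force: [0.1, 0.1, -0.1]
opening: 0.0374
gripper_force: 0.0
```

```bash
cat >> h.py <<'E'
def onpin(x,names=("top","scene")):
    pn=world(np.array([[x,.09,0]]),Fo)[0]
    for n in names:
        p,_=shot(n); q=pn+([.0005,-.0018,0] if n=='scene' else [0,0,0])
        g,i=fit(n,om(p),TAB,[q[0],q[1],Fo[2]-np.pi/2],free=(0,1),pad=6,z=.048); print(n,'off home (former x,y)',(Ro.from_euler('z',-Fo[2]).as_matrix()@(g-q+[0,0,q[2]-g[2]]))[:2].round(4),round(i,2))
E
python3 - <<'E'
from h import *
onpin(-.087)
clips([[.583,.3017,3.17],[.5384,.383,2.98],[.4083,.378,2.87]])
plan((.437,.3715,.12,2.88-np.pi),(.437,.3715,.0225,2.88-np.pi))
E
```

```text
top off home (former x,y) [-0.0003 -0.0002] 0.72
scene off home (former x,y) [-0.0036 -0.0007] 0.7
top clip [0.5839 0.3043 3.1442] tabctr [0.6139 0.3044] 0.6
top clip [0.5209 0.3647 3.3127] tabctr [0.5504 0.3698] 0.38
top clip [0.4209 0.3949 2.9046] tabctr [0.45   0.3878] 0.28
scene clip [0.5827 0.302  3.0755] tabctr [0.6127 0.3   ] 0.72
scene clip [0.5393 0.3831 2.8885] tabctr [0.5684 0.3756] 0.76
scene clip [0.4076 0.3777 2.8245] tabctr [0.4361 0.3684] 0.66
at [0.4882 0.2625 0.1463] psi 1.479 F [ 0.3 -0.1 -0.5] open 0.0373 g 0.0 t 36.2 q1,q6 0.4 0.49
-> [0.1038, -0.061, 0.0263, 0.0, 0.0, 1.7406]
-> [0.1038, -0.061, 0.1238, 0.0, 0.0, 1.7406]
```

Emit:
move_arm(deltas=[0.02, -0.01, 0, 0, 0, 0.18, 0.4, 0.04, -0.02, 0, 0, 0, 0.36, 0.4, 0.06, -0.03, 0, 0, 0, 0.54, 0.4, 0.08, -0.045, 0, 0, 0, 0.72, 0.4, 0.1038, -0.061, 0, 0, 0, 0.9, 0.4, 0.1038, -0.061, 0.02, 0, 0, 1.08, 0.4, 0.1038, -0.061, 0.0263, 0, 0, 1.26, 0.4, 0.1038, -0.061, 0.0263, 0, 0, 1.44, 0.4, 0.1038, -0.061, 0.0263, 0, 0, 1.62, 0.4, 0.1038, -0.061, 0.0263, 0, 0, 1.74, 0.4, 0.1038, -0.061, 0.0263, 0, 0, 1.74, 0.4, 0.1038, -0.061, 0.0263, 0, 0, 1.74, 0.4])

```text
t: 37.7
tool_pos: [0.4371, 0.3719, 0.1202]
orientation: [3.115, -0.405, 0.0]
force: [-0.6, -0.1, -0.5]
opening: 0.037
gripper_force: 0.0
```

```bash
python3 - <<'E'
from h import *
plan((.437,.3715,.0225,-.26))
E
```

```text
at [0.4371 0.3719 0.1202] psi -0.2583 F [-0.6 -0.1 -0.5] open 0.037 g 0.0 t 37.7 q1,q6 0.62 2.44
-> [-0.0, 0.0004, 0.0977, 0.0, 0.0, 0.0017]
```

Emit:
move_arm(deltas=[0, 0, 0.05, 0, 0, 0, 0.4, 0, 0, 0.085, 0, 0, 0, 0.4, 0, 0, 0.098, 0, 0, 0, 0.4, 0, 0, 0.098, 0, 0, 0, 0.4, 0, 0, 0.098, 0, 0, 0, 0, 0, 0, 0.098, 0, 0, 0, 0, 0, 0, 0.098, 0, 0, 0, 0, 0, 0, 0.098, 0, 0, 0, 0, 0, 0, 0.098, 0, 0, 0, 0])

```text
t: 38.83
tool_pos: [0.4375, 0.3727, 0.0232]
orientation: [-3.114, 0.407, -0.002]
force: [-0.7, -0.9, 5.6]
opening: 0.0098
gripper_force: 49.9
```

```bash
python3 - <<'E'
from h import *
s=robot.read_state();p=s['tool_pos']
q=world(np.array([[-.029,.155,0]]),Fo)[0]
plan((p[0],p[1],.12,psi_now(s)),(q[0],q[1],.12,1.48),(q[0],q[1],p[2]+.049,1.48))
E
```

```text
at [0.4375 0.3727 0.0232] psi -0.2601 F [-0.7 -0.9  5.6] open 0.0098 g 49.9 t 38.83 q1,q6 0.62 2.45
-> [0.0, -0.0, -0.0968, 0.0, 0.0, -0.0]
-> [0.1549, 0.2032, -0.0968, 0.0, 0.0, -1.7401]
-> [0.1549, 0.2032, -0.049, 0.0, 0.0, -1.7401]
```

Emit:
move_arm(deltas=[0, 0, -0.04, 0, 0, -0.1, 0, 0, 0, -0.0968, 0, 0, -0.28, 0, 0.02, 0.03, -0.0968, 0, 0, -0.46, 0, 0.04, 0.055, -0.0968, 0, 0, -0.64, 0, 0.06, 0.08, -0.0968, 0, 0, -0.82, 0, 0.08, 0.105, -0.0968, 0, 0, -1.0, 0, 0.1, 0.13, -0.0968, 0, 0, -1.18, 0, 0.12, 0.16, -0.0968, 0, 0, -1.36, 0, 0.1549, 0.2032, -0.0968, 0, 0, -1.54, 0, 0.1549, 0.2032, -0.0968, 0, 0, -1.74, 0, 0.1549, 0.2032, -0.0968, 0, 0, -1.74, 0, 0.1549, 0.2032, -0.0968, 0, 0, -1.74, 0])

```text
t: 40.33
tool_pos: [0.534, 0.1367, 0.1188]
orientation: [-2.323, -2.114, 0.0]
force: [0.8, 0.1, -0.6]
opening: 0.0099
gripper_force: 49.9
```

Emit:
move_arm(deltas=[0, 0, 0.02, 0, 0, 0, 0, 0, 0, 0.04, 0, 0, 0, 0, 0, 0, 0.0475, 0, 0, 0, 0, 0, 0, 0.0475, 0, 0, 0, 0])

```text
t: 40.83
tool_pos: [0.5336, 0.1366, 0.0709]
orientation: [-2.319, -2.117, 0.002]
force: [-2.5, 0.2, 6.4]
opening: 0.0097
gripper_force: 50.0
```

```bash
cat > adv.py <<'E'
from h import *
import sys
x=float(sys.argv[1]); z=float(sys.argv[2])
s=robot.read_state(); p=s['tool_pos']
g=[p[0]-.03*np.cos(psi_now(s)),p[1]-.03*np.sin(psi_now(s)),psi_now(s)+np.pi]
H=world(np.array([[x,.12,0]]),Fo)[0]; P=world(np.array([[x,.155,0]]),Fo)[0]
plan((P[0],P[1],z,1.48),(H[0],H[1],z,1.48))
n='scene'; im,_=shot(n); b=im.astype(int)
ng=(np.abs(b[...,1]-b[...,0])<14)&(np.abs(b[...,2]-b[...,1])<14)&(b.max(2)>165)
arms=FORK[1:]
t,i=fit(n,ng,[box(-.02,.0115,-.0185,-.011,0,.007),box(-.02,.0115,.011,.0185,0,.007)],g,free=(0,1),pad=3,z=p[2]-.0225)
d=t-np.array(g); print('clip vs tcp prediction (scene; bias ~ +.0005,-.0018):',d[:2].round(4),round(i,2))
E
python3 adv.py -.029 .0717
```

```text
at [0.5336 0.1366 0.0709] psi 1.4797 F [-2.5  0.2  6.4] open 0.0097 g 50.0 t 40.83 q1,q6 0.16 0.25
-> [0.0, 0.0013, -0.0008, 0.0, 0.0, -0.0003]
-> [-0.035, 0.0013, -0.0008, 0.0, 0.0, -0.0003]
clip vs tcp prediction (scene; bias ~ +.0005,-.0018): [-0.0057 -0.    ] 0.47
```

Emit:
move_arm(deltas=[0, 0.0012, -0.0012, 0, 0, 0, 0, 0, 0.0012, -0.0012, 0, 0, 0, 0, -0.008, 0.0012, -0.0012, 0, 0, 0, 0, -0.018, 0.0012, -0.0012, 0, 0, 0, 0, -0.018, 0.0012, -0.0012, 0, 0, 0, 0])

```text
t: 41.5
tool_pos: [0.5337, 0.1172, 0.0725]
orientation: [2.321, 2.117, -0.0]
force: [0.7, 0.2, -0.3]
opening: 0.0096
gripper_force: 50.0
```

Emit:
move_arm(deltas=[-0.004, 0, 0, 0, 0, 0, 0, -0.008, 0, 0, 0, 0, 0, 0, -0.012, 0, 0, 0, 0, 0, 0, -0.015, 0, 0, 0, 0, 0, 0, -0.0185, 0, 0, 0, 0, 0, 0, -0.0185, 0, 0, 0, 0, 0, 0])

```text
t: 42.25
tool_pos: [0.5322, 0.0999, 0.0727]
orientation: [-2.32, -2.118, -0.001]
force: [-0.5, 3.6, -1.4]
opening: 0.0096
gripper_force: 50.0
```

Emit:
move_arm(deltas=[0.001, 0, 0, 0, 0, 0, 0, 0.001, 0, 0, 0, 0, 0, 0.22, 0.001, 0, 0, 0, 0, 0, 0.22, 0.001, 0, -0.03, 0, 0, 0, 0.22, 0.001, 0, -0.075, 0, 0, 0, 0.22, 0.03, 0, -0.075, 0, 0, 0, 0.4, 0.08, 0, -0.075, 0, 0, 0, 0.4, 0.13, 0, -0.075, 0, 0, 0, 0.4, 0.16, 0, -0.075, 0, 0, 0, 0.4, 0.16, 0, -0.075, 0, 0, 0, 0.4])

```text
t: 43.5
tool_pos: [0.5465, 0.261, 0.1476]
orientation: [-2.317, -2.121, -0.0]
force: [-1.1, -0.2, -0.7]
opening: 0.037
gripper_force: 0.0
```

```bash
python3 - <<'E'
from h import *
onpin(-.029); onpin(-.087,("scene",))
clips([[.583,.3017,3.17],[.5384,.383,2.98]])
plan((.568,.379,.12,2.99-np.pi))
E
```

```text
top off home (former x,y) [0.0004 0.0004] 0.74
scene off home (former x,y) [-0.0037 -0.0001] 0.6
scene off home (former x,y) [-0.0037 -0.0002] 0.6
top clip [0.5645 0.3271 3.5001] tabctr [0.5926 0.3376] 0.42
top clip [0.5305 0.3778 3.9748] tabctr [0.5506 0.4   ] 0.25
scene clip [0.5828 0.3017 3.0739] tabctr [0.6127 0.2997] 0.76
scene clip [0.5389 0.3834 2.9036] tabctr [0.568  0.3763] 0.78
at [0.5468 0.2579 0.1476] psi 1.4786 F [-0.2 -0.3 -1.1] open 0.0372 g 0.0 t 43.75 q1,q6 0.36 0.45
-> [0.1225, 0.01, 0.0276, 0.0, 0.0, 1.6302]
```

Emit:
move_arm(deltas=[0.02, 0.002, 0, 0, 0, 0.18, 0.4, 0.04, 0.004, 0, 0, 0, 0.36, 0.4, 0.06, 0.006, 0, 0, 0, 0.54, 0.4, 0.08, 0.008, 0, 0, 0, 0.72, 0.4, 0.1, 0.009, 0, 0, 0, 0.9, 0.4, 0.1233, 0.01, 0.02, 0, 0, 1.08, 0.4, 0.1233, 0.01, 0.0276, 0, 0, 1.26, 0.4, 0.1233, 0.01, 0.0276, 0, 0, 1.44, 0.4, 0.1233, 0.01, 0.0276, 0, 0, 1.61, 0.4, 0.1233, 0.01, 0.0276, 0, 0, 1.61, 0.4, 0.1233, 0.01, 0.0276, 0, 0, 1.61, 0.4])

```text
t: 45.12
tool_pos: [0.5681, 0.3804, 0.1202]
orientation: [-3.135, 0.2, -0.0]
force: [0.5, -0.1, 0.6]
opening: 0.0375
gripper_force: 0.0
```

```bash
python3 - <<'E'
from h import *
plan((.568,.3798,.0228,-.13))
E
```

```text
at [0.5681 0.3804 0.1202] psi -0.1272 F [ 0.5 -0.1  0.6] open 0.0375 g 0.0 t 45.12 q1,q6 0.52 2.21
-> [-0.0, 0.0006, 0.0974, 0.0, 0.0, 0.0028]
```

Emit:
move_arm(deltas=[0, 0, 0.05, 0, 0, 0, 0.4, 0, 0, 0.085, 0, 0, 0, 0.4, 0, 0, 0.0975, 0, 0, 0, 0.4, 0, 0, 0.0975, 0, 0, 0, 0.4, 0, 0, 0.0975, 0, 0, 0, 0, 0, 0, 0.0975, 0, 0, 0, 0, 0, 0, 0.0975, 0, 0, 0, 0, 0, 0, 0.0975, 0, 0, 0, 0, 0, 0, 0.0975, 0, 0, 0, 0])

```text
t: 46.25
tool_pos: [0.5685, 0.3812, 0.0237]
orientation: [-3.134, 0.204, -0.002]
force: [-1.3, -1.3, 6.4]
opening: 0.0098
gripper_force: 50.0
```

```bash
python3 - <<'E'
from h import *
s=robot.read_state();p=s['tool_pos']
q=world(np.array([[.029,.155,0]]),Fo)[0]
plan((p[0],p[1],.12,psi_now(s)),(q[0],q[1],.12,1.48),(q[0],q[1],p[2]+.049,1.48))
E
```

```text
at [0.5685 0.3812 0.0237] psi -0.1302 F [-1.3 -1.3  6.4] open 0.0098 g 50.0 t 46.25 q1,q6 0.52 2.22
-> [0.0, -0.0, -0.0963, 0.0, 0.0, -0.0]
-> [0.0564, 0.2447, -0.0963, 0.0, 0.0, -1.6102]
-> [0.0564, 0.2447, -0.049, 0.0, 0.0, -1.6102]
```

Emit:
move_arm(deltas=[0, 0, -0.04, 0, 0, -0.1, 0, 0, 0, -0.0963, 0, 0, -0.28, 0, 0.008, 0.03, -0.0963, 0, 0, -0.46, 0, 0.015, 0.06, -0.0963, 0, 0, -0.64, 0, 0.022, 0.09, -0.0963, 0, 0, -0.82, 0, 0.03, 0.12, -0.0963, 0, 0, -1.0, 0, 0.037, 0.15, -0.0963, 0, 0, -1.18, 0, 0.045, 0.19, -0.0963, 0, 0, -1.36, 0, 0.0568, 0.2447, -0.0963, 0, 0, -1.54, 0, 0.0568, 0.2447, -0.0963, 0, 0, -1.61, 0, 0.0568, 0.2447, -0.0963, 0, 0, -1.61, 0, 0.0568, 0.2447, -0.0963, 0, 0, -1.61, 0])

```text
t: 47.75
tool_pos: [0.5923, 0.1315, 0.1188]
orientation: [-2.321, -2.117, -0.0]
force: [-1.0, -0.3, -0.6]
opening: 0.0095
gripper_force: 50.0
```

Emit:
move_arm(deltas=[0, 0, 0.02, 0, 0, 0, 0, 0, 0, 0.04, 0, 0, 0, 0, 0, 0, 0.046, 0, 0, 0, 0, 0, 0, 0.046, 0, 0, 0, 0])

```text
t: 48.25
tool_pos: [0.5916, 0.1312, 0.0716]
orientation: [-2.319, -2.118, 0.002]
force: [-1.0, 0.4, 1.8]
opening: 0.0094
gripper_force: 50.0
```

```bash
python3 adv.py .029 .0725
```

```text
at [0.5916 0.1312 0.0716] psi 1.48 F [-1.   0.4  1.8] open 0.0094 g 50.0 t 48.25 q1,q6 0.13 0.22
-> [0.0001, 0.001, -0.0009, 0.0, 0.0, 0.0]
-> [-0.0349, 0.001, -0.0009, 0.0, 0.0, 0.0]
clip vs tcp prediction (scene; bias ~ +.0005,-.0018): [-0.0038 -0.0019] 0.38
```

Emit:
move_arm(deltas=[0, 0.001, -0.0008, 0, 0, 0, 0, 0, 0.001, -0.0008, 0, 0, 0, 0, -0.008, 0.001, -0.0008, 0, 0, 0, 0, -0.018, 0.001, -0.0008, 0, 0, 0, 0, -0.018, 0.001, -0.0008, 0, 0, 0, 0])

```text
t: 48.92
tool_pos: [0.5917, 0.1119, 0.0736]
orientation: [2.321, 2.117, -0.0]
force: [0.5, 0.1, -0.9]
opening: 0.0103
gripper_force: 50.0
```

Emit:
move_arm(deltas=[-0.004, 0, 0, 0, 0, 0, 0, -0.008, 0, 0, 0, 0, 0, 0, -0.012, 0, 0, 0, 0, 0, 0, -0.015, 0, 0, 0, 0, 0, 0, -0.0185, 0, 0, 0, 0, 0, 0, -0.0185, 0, 0, 0, 0, 0, 0])

```text
t: 49.68
tool_pos: [0.5901, 0.0948, 0.0736]
orientation: [-2.32, -2.118, -0.001]
force: [0.0, 4.1, -1.3]
opening: 0.0099
gripper_force: 50.0
```

Emit:
move_arm(deltas=[0.001, 0, 0, 0, 0, 0, 0, 0.001, 0, 0, 0, 0, 0, 0.22, 0.001, 0, 0, 0, 0, 0, 0.22, 0.001, 0, -0.03, 0, 0, 0, 0.22, 0.001, 0, -0.075, 0, 0, 0, 0.22, 0.03, 0, -0.075, 0, 0, 0, 0.4, 0.08, 0, -0.075, 0, 0, 0, 0.4, 0.13, 0, -0.075, 0, 0, 0, 0.4, 0.16, 0, -0.075, 0, 0, 0, 0.4, 0.16, 0, -0.075, 0, 0, 0, 0.4])

```text
t: 50.92
tool_pos: [0.6044, 0.256, 0.1485]
orientation: [-2.317, -2.121, -0.0]
force: [0.2, -0.3, -0.4]
opening: 0.037
gripper_force: 0.0
```

```bash
python3 - <<'E'
from h import *
onpin(.029)
clips([[.583,.3017,3.17]],f='3.png')
plan((.6132,.3025,.12,0.0))
E
```

```text
top off home (former x,y) [ 0.0005 -0.0008] 0.74
scene off home (former x,y) [-0.0043  0.0005] 0.53
top clip [0.6035 0.3154 3.3301] tabctr [0.633 0.321] 0.41
scene clip [0.5851 0.3019 3.0865] tabctr [0.6151 0.3002] 0.76
at [0.6047 0.2527 0.1486] psi 1.4788 F [-0.3 -0.8 -0.1] open 0.0371 g 0.0 t 51.12 q1,q6 0.32 0.41
-> [0.0504, 0.0039, 0.0286, 0.0, 0.0, 1.4788]
```

Emit:
move_arm(deltas=[0.01, 0.001, 0, 0, 0, 0.18, 0.4, 0.02, 0.002, 0, 0, 0, 0.36, 0.4, 0.03, 0.003, 0, 0, 0, 0.54, 0.4, 0.04, 0.004, 0, 0, 0, 0.72, 0.4, 0.05, 0.004, 0.01, 0, 0, 0.9, 0.4, 0.0504, 0.0042, 0.02, 0, 0, 1.08, 0.4, 0.0504, 0.0042, 0.0286, 0, 0, 1.26, 0.4, 0.0504, 0.0042, 0.0286, 0, 0, 1.44, 0.4, 0.0504, 0.0042, 0.0286, 0, 0, 1.47, 0.4, 0.0504, 0.0042, 0.0286, 0, 0, 1.47, 0.4, 0.0504, 0.0042, 0.0286, 0, 0, 1.47, 0.4])

```text
t: 52.5
tool_pos: [0.6136, 0.3034, 0.1203]
orientation: [-3.141, -0.019, -0.001]
force: [0.7, -0.1, -0.5]
opening: 0.0373
gripper_force: 0.0
```

```bash
python3 - <<'E'
from h import *
plan((.6134,.3025,.0235,0.0))
clips([[.583,.3017,3.17]],names=("scene",))
E
```

```text
at [0.6136 0.3034 0.1203] psi 0.0118 F [ 0.7 -0.1 -0.5] open 0.0373 g 0.0 t 52.5 q1,q6 0.38 1.94
-> [-0.0002, 0.0009, 0.0968, 0.0, 0.0, 0.0118]
scene clip [0.583  0.3015 3.1137] tabctr [0.613  0.3007] 0.79
```

Emit:
move_arm(deltas=[0, 0.0005, 0.05, 0, 0, 0, 0.4, 0, 0.0005, 0.085, 0, 0, 0, 0.4, 0, 0.0005, 0.0968, 0, 0, 0, 0.4, 0, 0.0005, 0.0968, 0, 0, 0, 0.4, 0, 0.0005, 0.0968, 0, 0, 0, 0, 0, 0.0005, 0.0968, 0, 0, 0, 0, 0, 0.0005, 0.0968, 0, 0, 0, 0, 0, 0.0005, 0.0968, 0, 0, 0, 0, 0, 0.0005, 0.0968, 0, 0, 0, 0])

```text
t: 53.68
tool_pos: [0.6141, 0.3034, 0.0244]
orientation: [-3.141, -0.015, -0.002]
force: [-1.4, -0.7, 5.7]
opening: 0.01
gripper_force: 49.8
```

```bash
python3 - <<'E'
from h import *
s=robot.read_state();p=s['tool_pos']
q=world(np.array([[.087,.155,0]]),Fo)[0]
plan((p[0],p[1],.12,psi_now(s)),(q[0],q[1],.12,1.48),(q[0],q[1],p[2]+.049,1.48))
E
```

```text
at [0.6141 0.3034 0.0244] psi 0.0098 F [-1.4 -0.7  5.7] open 0.01 g 49.8 t 53.67 q1,q6 0.38 1.95
-> [0.0, 0.0, -0.0956, 0.0, 0.0, -0.0]
-> [0.0346, 0.1778, -0.0956, 0.0, 0.0, -1.4702]
-> [0.0346, 0.1778, -0.049, 0.0, 0.0, -1.4702]
```

Emit:
move_arm(deltas=[0, 0, -0.04, 0, 0, -0.1, 0, 0, 0, -0.0956, 0, 0, -0.28, 0, 0.005, 0.025, -0.0956, 0, 0, -0.46, 0, 0.01, 0.05, -0.0956, 0, 0, -0.64, 0, 0.015, 0.075, -0.0956, 0, 0, -0.82, 0, 0.02, 0.1, -0.0956, 0, 0, -1.0, 0, 0.025, 0.125, -0.0956, 0, 0, -1.18, 0, 0.03, 0.15, -0.0956, 0, 0, -1.36, 0, 0.0355, 0.1778, -0.0956, 0, 0, -1.47, 0, 0.0355, 0.1778, -0.0956, 0, 0, -1.47, 0, 0.0355, 0.1778, -0.0956, 0, 0, -1.47, 0])

```text
t: 55.05
tool_pos: [0.6504, 0.1262, 0.1186]
orientation: [-2.322, -2.116, 0.0]
force: [0.2, 0.5, -1.1]
opening: 0.0102
gripper_force: 49.8
```

Emit:
move_arm(deltas=[0, 0, 0.02, 0, 0, 0, 0, 0, 0, 0.04, 0, 0, 0, 0, 0, 0, 0.045, 0, 0, 0, 0, 0, 0, 0.045, 0, 0, 0, 0])

```text
t: 55.55
tool_pos: [0.6497, 0.1261, 0.0723]
orientation: [-2.319, -2.118, 0.003]
force: [0.3, -0.1, -1.5]
opening: 0.0096
gripper_force: 50.0
```

```bash
python3 adv.py .087 .0732
```

```text
at [0.6497 0.1261 0.0723] psi 1.4802 F [ 0.3 -0.1 -1.5] open 0.0096 g 50.0 t 55.55 q1,q6 0.11 0.2
-> [-0.0001, 0.0007, -0.0009, 0.0, 0.0, 0.0002]
-> [-0.0351, 0.0007, -0.0009, 0.0, 0.0, 0.0002]
clip vs tcp prediction (scene; bias ~ +.0005,-.0018): [-0.0021 -0.0023] 0.41
```

Emit:
move_arm(deltas=[0, 0.0007, -0.0005, 0, 0, 0, 0, 0, 0.0007, -0.0005, 0, 0, 0, 0, -0.008, 0.0007, -0.0005, 0, 0, 0, 0, -0.018, 0.0007, -0.0005, 0, 0, 0, 0, -0.018, 0.0007, -0.0005, 0, 0, 0, 0])

```text
t: 56.22
tool_pos: [0.6495, 0.1066, 0.0743]
orientation: [-2.321, -2.116, 0.001]
force: [0.2, -0.5, -0.8]
opening: 0.0095
gripper_force: 50.0
```

Emit:
move_arm(deltas=[-0.004, 0, 0, 0, 0, 0, 0, -0.008, 0, 0, 0, 0, 0, 0, -0.012, 0, 0, 0, 0, 0, 0, -0.015, 0, 0, 0, 0, 0, 0, -0.0185, 0, 0, 0, 0, 0, 0, -0.0185, 0, 0, 0, 0, 0, 0])

```text
t: 56.98
tool_pos: [0.6481, 0.0903, 0.0744]
orientation: [-2.319, -2.117, -0.003]
force: [-0.6, 6.9, -1.4]
opening: 0.0095
gripper_force: 50.0
```

Emit:
move_arm(deltas=[-0.001, 0, 0, 0, 0, 0, 0, -0.002, 0, 0, 0, 0, 0, 0, -0.002, 0, 0, 0, 0, 0, 0])

```text
t: 57.35
tool_pos: [0.6481, 0.09, 0.0745]
orientation: [-2.318, -2.117, -0.005]
force: [2.1, 11.6, -2.4]
opening: 0.0098
gripper_force: 50.0
```

Emit:
move_arm(deltas=[0.0025, 0, 0, 0, 0, 0, 0, 0.0025, 0, 0, 0, 0, 0, 0.22, 0.0025, 0, 0, 0, 0, 0, 0.22, 0.0025, 0, -0.03, 0, 0, 0, 0.22, 0.0025, 0, -0.075, 0, 0, 0, 0.22, 0.03, 0, -0.1, 0, 0, 0, 0.4, 0.08, 0, -0.1, 0, 0, 0, 0.4, 0.14, 0, -0.1, 0, 0, 0, 0.4, 0.2, 0, -0.1, 0, 0, 0, 0.4, 0.25, 0, -0.1, 0, 0, 0, 0.4, 0.25, 0, -0.1, 0, 0, 0, 0.4])

```text
t: 58.72
tool_pos: [0.6697, 0.3401, 0.1735]
orientation: [-2.315, -2.122, 0.0]
force: [-0.2, -0.5, -0.8]
opening: 0.0375
gripper_force: 0.0
```

```bash
python3 - <<'E'
from h import *
for x in(.087,.029,-.029,-.087): onpin(x)
wings('top',SC,(1.4,))
o=np.zeros((600,800,3),np.uint8)
for n,c,r in(("top",(240,195,150,112),0),("scene",(260,195,120,90),1)):
    p,_=shot(n,n+'9.png'); x,y,w,h=c; o[:300,r*400:r*400+400]=cv2.resize(p[y:y+h,x:x+w],(400,300),interpolation=cv2.INTER_CUBIC)
    x,y,w,h=((420,220,120,90) if n=="top" else (150,190,120,90)); o[300:,r*400:r*400+400]=cv2.resize(p[y:y+h,x:x+w],(400,300),interpolation=cv2.INTER_CUBIC)
cv2.imwrite('pics/fin.png',o[:,:,::-1]); st()
E
```

```text
top off home (former x,y) [0.0008 0.0002] 0.72
scene off home (former x,y) [-0.0042  0.0006] 0.51
top off home (former x,y) [ 0.0005 -0.0008] 0.74
scene off home (former x,y) [-0.0043  0.0005] 0.51
top off home (former x,y) [0.0004 0.0004] 0.74
scene off home (former x,y) [-0.0044 -0.0001] 0.54
top off home (former x,y) [-0.0003 -0.0002] 0.71
scene off home (former x,y) [-0.0063 -0.0001] 0.55
top P00 turn 1.489 [0.0003 0.0005] iou 0.7
top P11 turn 1.559 [-0.0003  0.0009] iou 0.66
top P01 turn 1.489 [0.0003 0.0014] iou 0.71
top P10 turn 1.581 [-0.0003  0.0005] iou 0.69
{'t': 59.275, 'q': [0.3957, 0.5676, 1.0515, 0.0, 1.5222, 0.4875], 'tool_pos': [0.6708, 0.3357, 0.1746], 'orientation': [2.321, 2.1171, 0.0004], 'force': [-0.3565, 0.3758, -0.2867], 'opening': 0.0374, 'gripper_force': 0.0}
```

View pics/fin.png

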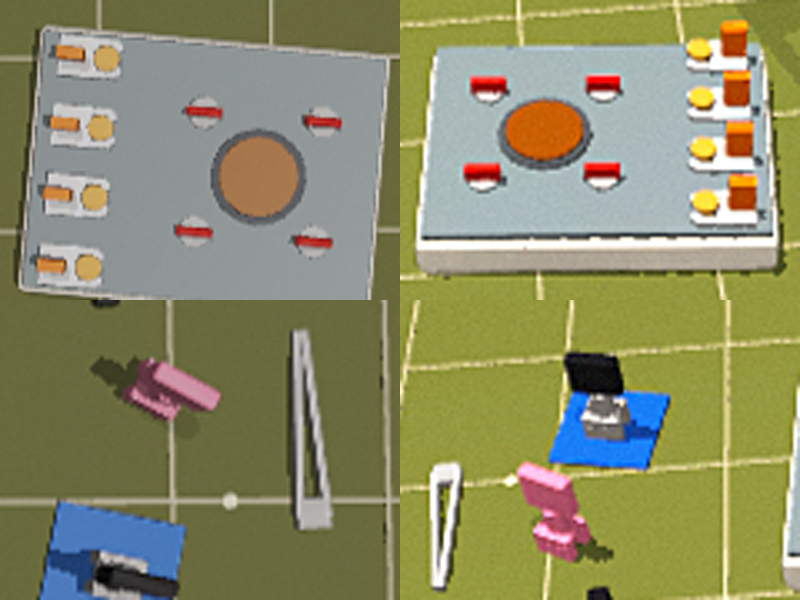

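All four clips sit around their pins, the wings lie lengthwise, and the wrench stands on its rest.

```bash
python3 -c "
from plant import robot
print(robot.close_job())"
```

```text
the job is handed in; nothing more can be done
None
```

The job is handed in at about 59 s of 210 s; it gave no verdict, but the last pictures show all four screws tightened home crosswise in two rounds, the wrench upright on its blue rest and all four clips home on their pins.

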